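Put the washed slicer inserts and scraper away

ROBOT

A 6-joint arm with a two-finger parallel gripper is mounted at the origin on a cart in front of the work surface, level with it; the furniture and walls round the work are solid. World frame = base frame: x ahead of the robot, y to its left, z up, the work surface at z = 0. Lengths are in m, angles in rad, forces in N, time in s.
With the tool pointing down it reaches from about 0.35 to 0.975 m from the base axis. Payload 4.9 kg.
Tool frame: the origin (TCP) lies midway between the tips of the shut fingers; the grasp point (between the pads) lies manip.grip_depth behind it (manip.grip_depth is the distance from the TCP to the grasp point, in m); z points along the fingers, x is the direction in which the jaws open and shut, and the axes are right-handed (so a half turn about z gives the same grasp; the last joint's range is limited). The gripper opens to 85 mm and grips with 20 to 120 N. Pads are 22 mm wide; open, the fingers measure 114 mm over their backs; the gripper's body (76 mm by 85 mm) begins 54 mm behind the grasp point. The pads swing forward as they close: fully open they stand 13 mm farther back than shut.
Start: joints at [1.006, 0.053, 1.613, -0, 1.476, -0.119], TCP at [0.269, 0.564, 0.231] pointing down, gripper open.
Joint ranges: [-3.01, 3.01], [-1.01, 2.22], [0.06, 2.58], [-1.02, 4.17], [0.09, 2.62], [-3.14, 3.14]. Speed limits (rad/s): [2.57, 2.57, 3.14, 3.14, 3.14, 3.14].

INTERFACE

Orientations are given as a unit quaternion [w, x, y, z].
In Python, from plant import state, grab_frame, ticket, manip gives the robot as it stands.
- The arm moves only by the tool carry_out, never from a script. Its argument "moves" is a list that holds one entry, the list of rows, each a list of 7 numbers: the turn, a rotation vector about the tool's x, y, z each as a share of 5 degrees, from -1 to 1, then the shift along the tool's x, y, z each as a share of 0.04 m, from -1 to 1, then the gripper command: -1 is shut, 1 is fully open, values between are in proportion. A call has 1 to 8 rows; each row shifts and turns the commanded pose from where the row before left it, along the tool's axes as they then stand; what a row does not reach is not made up. A row lasts 1/12 s, in which the tool goes at most 41.7 mm and 7.16 degrees, less where a joint would pass 70% of its speed; a pose out of reach is approached as far as the arm can. A call with a number of a shift or a turn outside -1 to 1 is refused whole. A call with a gripper value outside its range is refused whole. The fingers move at their own pace and stop on an object; the grip force is fixed at half the most. Time passes only in rows, so rows that do not move let the fingers close. It gives the time, the measured TCP pose, the force and the opening at its end, in the units of the state.
- state(): the state, without advancing time (a new reading comes with each control period).
- grab_frame(name): name is "side" or "top" or "wrist"; returns a dict with "frame" (384x512x3 uint8, red, green, blue), "z_map" (384x512 float32, m along the optical axis (not along the pixel's ray), 0 where there is no reading), "K" (3x3 intrinsics, pixels), "world_from_camera" (4x4, takes a point from camera to world coordinates); the wrist camera has in their place "hand_eye" (4x4, takes a point from camera to tool coordinates, whose origin is the TCP and whose axes are the tool frame's). Camera axes: x right, y down, z forward; pixel columns grow to the right and rows downward; lengths in m; the calibration is good to about 2 mm. A picture is of the moment at which its call begins: read the wrist's pose just before it.
- ticket.job_done(): hands the job in, once; it reports no verdict.
The state is a dict: "time": time; "joint_pos": joint angles; "joint_vel": joint speeds; "joint_efforts": joint torques, N m; "tool_pos": TCP position; "tool_rot": TCP orientation; "contact_force": force on the tool from outside, world axes, zero at the start; "ft_torque": the same for the moment, N m; "gripper_width": opening from 0.0 (shut) to 1.0 (fully open).
Only numpy, scipy, OpenCV 4.12 (cv2) and the standard library are available. Lean on these libraries where they do the work, as an engineer would, in place of code of your own. Each camera call takes 0.05 s, during which the arm holds its last target.

TASK

Put the washed slicer set away: draw the storage rack's retaining bar fully out, then move every blade insert from the drying stand into the rack, one to a place, slid straight down between its narrow upright guides until it stands on the rack's floor, and when all are in slide the bar fully home over them. Also slide the flat scraper blade first into the slot of the low wooden block as far as it goes, and leave it there. Do not disturb the other things on the worktop.

Things in the scene. Friction and masses are not known exactly. Their poses are not given: they have to be found in the camera images.
- insert1: blade insert with one slanting blade (3 or 4 inserts are present, alike but for this face): upright plate 5 (x) by 80 (y) by 80 mm tall; grey handle 12 (x) by 44 mm (y) on top, 80 to 110 mm above its underside; 0.12 kg. Origin: centre of the underside, z up to the handle; x and -x alike. Starts upright in the drying stand
- insert2: blade insert with five upright dark bars (3 or 4 inserts are present, alike but for this face): upright plate 5 (x) by 80 (y) by 80 mm tall; grey handle 12 (x) by 44 mm (y) on top, 80 to 110 mm above its underside; 0.12 kg. Origin: centre of the underside, z up to the handle; x and -x alike. Starts upright in the drying stand
- insert3: blade insert with a grid of round dark studs (3 or 4 inserts are present, alike but for this face): upright plate 5 (x) by 80 (y) by 80 mm tall; grey handle 12 (x) by 44 mm (y) on top, 80 to 110 mm above its underside; 0.12 kg. Origin: centre of the underside, z up to the handle; x and -x alike. Starts upright in the drying stand
- insert4: blade insert with two rows of zigzag teeth (3 or 4 inserts are present, alike but for this face): upright plate 5 (x) by 80 (y) by 80 mm tall; grey handle 12 (x) by 44 mm (y) on top, 80 to 110 mm above its underside; 0.12 kg. Origin: centre of the underside, z up to the handle; x and -x alike. Starts upright in the drying stand
- stand: grey drying stand, fixed, 172 mm (x) by 104 mm (y): floor 8 mm high, four places at x = -63, -21, 21 and 63 mm, each 9 mm wide between ribs on both side walls; walls and ribs end 45 mm above the worktop. Origin at the centre of its underside; z up. An insert in it has its own x axis along the stand's x axis
- rack: light wooden storage rack, fixed, 172 (x) by 100 mm (y): four places 42 mm apart along x, each with an 8 mm wide upright guide channel on both side walls (84 mm apart inside) for the side edges of an insert, its x along the rack's x. Floor 10 mm up; guides end 80 mm up, mouths rounded r 3 mm. Any insert fits any place. Origin: centre of the underside, z up; bar on the -y side
- guide1 (a point): centre of place 1 of the rack, on its floor (10 mm above the worktop), midway between its two guides; the origin of a seated insert lies here; axes as the rack's
- guide2 (a point): centre of place 2 of the rack, on its floor (10 mm above the worktop), midway between its two guides; the origin of a seated insert lies here; axes as the rack's
- guide3 (a point): centre of place 3 of the rack, on its floor (10 mm above the worktop), midway between its two guides; the origin of a seated insert lies here; axes as the rack's
- guide4 (a point): centre of place 4 of the rack, on its floor (10 mm above the worktop), midway between its two guides; the origin of a seated insert lies here; axes as the rack's
- bar (a joint): the rack's flat steel retaining bar, 94.5 to 100.5 mm above the worktop, sliding along the rack's y: 0 m = home, covering the -y corners of all places 4.5 mm above seated inserts (blocks loading; meets an unseated insert); 0.030 m = fully out (to the rack's -y), all places clear. Stays where left; moves with about 2 N
- bar_knob (a point): middle of the black upright round knob of the bar, 16 to 18 mm in diameter, from 100 to 128 mm above the worktop; this point moves with the bar, lies 114 mm above the worktop, at y = -70 mm in the rack's frame when home; axes as the rack's
- scraper: flat scraper lying on the worktop: steel blade 65 mm long (+x) by 60 mm wide (y) by 5 mm thick, from its underside; dark wooden handle 100 mm long (-x), 22 mm wide (y) and 22 mm tall, undersides of blade and handle in one plane; about 0.12 kg. Origin on the underside where handle and blade meet; z up. Balances near the origin
- scraper_grip (a point): centre of the handle's section 35 mm behind the blade (scraper's frame [-35, 0, 11] mm), a good place to grip across the 22 mm width; axes as the scraper's
- scraper_tip (a point): middle of the blade's front edge, half way through its thickness (scraper's frame [65, 0, 2.5] mm); axes as the scraper's
- block: low light wooden block, fixed, 70 mm (x) by 86 mm (y) by 36 mm tall, with one level slot open at its -x face: 68 mm wide (y), 10 mm high (from 10 to 20 mm above the worktop), 62 mm deep, mouth edges rounded (r 5 to 8 mm). Origin at the underside, 37.5 mm behind the mouth; x points into the slot
- slot_end (a point): middle of the slot's closed end, 2.5 mm above the slot's floor (12.5 mm above the worktop); the blade's tip lies here when fully in; axes as the block's
- slot_mouth (a point): middle of the slot's open mouth, 12.5 mm above the worktop, 62 mm before the closed end; axes as the block's
- mug: white mug, 64 mm across, standing at the foot of the tall green dish rack (a fixed obstacle with an upright board in it, left of the work and beyond x 0.5, y 0.15 m; swing past it close to the base); bystander, loose, not to be disturbed; origin at its underside
- egg_cup: cream egg cup, 48 mm across, 51 mm tall; bystander, loose, not to be disturbed; origin at its underside
- spice_jar: spice jar with a red lid, 45 mm across, 106 mm tall; bystander, loose, not to be disturbed; origin at its underside
- jar: glass jar with a yellow lid, 59 mm across, 90 mm tall; bystander, loose, not to be disturbed; origin at its underside
- garlic: garlic bulb, 50 mm, beside the loop of a fixed black power lead (about 10 mm thick) that lies on the worktop beyond x 0.46 m; bystander, loose, not to be disturbed; origin at its underside

How it is judged:
On the way, in this order (a step that is already met when the one before it is completed fails the run):
1. the retaining bar is drawn out (at least 26 of its 30 mm) (value of joint bar above 0.026 m), for 0.2 s.
2. every insert present stands in guides of the rack, on its floor (((horizontal distance between insert1 and guide1 below 0.006 m and z of insert1 in the frame of guide1 below 0.004 m) or (horizontal distance between insert1 and guide2 below 0.006 m and z of insert1 in the frame of guide2 below 0.004 m) or (horizontal distance between insert1 and guide3 below 0.006 m and z of insert1 in the frame of guide3 below 0.004 m) or (horizontal distance between insert1 and guide4 below 0.006 m and z of insert1 in the frame of guide4 below 0.004 m)) and angle between the x axis of each of insert1, insert2, insert3, insert4 and the x axis of rack, either way round below 0.1 rad and angle between the z axis of each of insert1, insert2, insert3, insert4 and the z axis of rack, either way round below 0.08 rad and ((horizontal distance between insert2 and guide1 below 0.006 m and z of insert2 in the frame of guide1 below 0.004 m) or (horizontal distance between insert2 and guide2 below 0.006 m and z of insert2 in the frame of guide2 below 0.004 m) or (horizontal distance between insert2 and guide3 below 0.006 m and z of insert2 in the frame of guide3 below 0.004 m) or (horizontal distance between insert2 and guide4 below 0.006 m and z of insert2 in the frame of guide4 below 0.004 m)) and ((horizontal distance between insert3 and guide1 below 0.006 m and z of insert3 in the frame of guide1 below 0.004 m) or (horizontal distance between insert3 and guide2 below 0.006 m and z of insert3 in the frame of guide2 below 0.004 m) or (horizontal distance between insert3 and guide3 below 0.006 m and z of insert3 in the frame of guide3 below 0.004 m) or (horizontal distance between insert3 and guide4 below 0.006 m and z of insert3 in the frame of guide4 below 0.004 m)) and ((horizontal distance between insert4 and guide1 below 0.006 m and z of insert4 in the frame of guide1 below 0.004 m) or (horizontal distance between insert4 and guide2 below 0.006 m and z of insert4 in the frame of guide2 below 0.004 m) or (horizontal distance between insert4 and guide3 below 0.006 m and z of insert4 in the frame of guide3 below 0.004 m) or (horizontal distance between insert4 and guide4 below 0.006 m and z of insert4 in the frame of guide4 below 0.004 m))), for 0.2 s.
3. the retaining bar is slid home (within 3 mm) (value of joint bar below 0.003 m), for 0.2 s.
At the end, for the whole second after the job is handed in: every insert present stands upright in a place of the rack of its own, within 6 mm of the place's centre and 4 mm of the floor; the bar is within 3 mm of home; the scraper lies in the block's slot with the tip of its blade within 8 mm of the slot's closed end; all are let go and at rest (all of step 2 and value of joint bar below 0.003 m and x of scraper_tip in the frame of slot_end above -0.008 m and y of scraper_tip in the frame of slot_end between -0.012 and 0.012 m and z of scraper_tip in the frame of slot_end between -0.008 and 0.008 m and angle between the x axis of scraper and the x axis of block, either way round below 0.15 rad and linear speed of each of insert1, insert2, insert3, insert4, scraper below 0.02 m/s); the robot touches nothing.
It fails at once if a bystander (mug, egg cup, spice jar, jar, garlic) is moved by more than 30 mm (distance of any of mug, egg_cup, spice_jar, jar, garlic from where it was at the start of the episode above 0.03 m).
Of insert1, insert2, insert3, insert4 only 3 to 4 are there at a start; the rules pass over those that are not, and their reading is None.
At some moment in a run one of scraper may be knocked a few centimetres aside while the robot is not near it.
It also fails if it takes over 208 s, if anything falls off the work surface, if the arm or the gripper's body presses on something with over 40 N, if the wrist force passes 120 N, or if a joint passes its speed limit or range.

## Working session

There is one attempt and no reset: what is moved stays moved. The work goes in short steps, Python scripts to look and compute and a tool call to move; the robot and the scene stay as the last step left them, time stands still between calls to the robot, and variables do not carry over. Pictures are saved under pics/ and viewed, and the job is handed in when it is done.

Besides the shell and the picture viewer there is one more tool, called after ">>>" as name(argument=value, ...) on one line, values as JSON. carry_out: Moves the arm, as the interface text tells. Shift numbers are shares of 0.04 m and turn numbers shares of 5 degrees, none past 1 either way. Its arguments: {"type":"object","properties":{"moves":{"type":"array"}},"required":["moves"]}

```bash
mkdir -p pics; ls
cat > h.py <<'E'
import numpy as np,cv2
from plant import state,grab_frame,ticket,manip
from scipy.spatial.transform import Rotation as R
def save(f,n): cv2.imwrite('pics/'+n+'.png',cv2.cvtColor(f['frame'],cv2.COLOR_RGB2BGR))
def cloud(f,T=None):
    K=f['K'];T=f.get('world_from_camera') if T is None else T
    z=f['z_map'];v,u=np.indices(z.shape)
    P=np.stack([(u-K[0,2])/K[0,0]*z,(v-K[1,2])/K[1,1]*z,z],-1)
    W=P@T[:3,:3].T+T[:3,3]; W[z==0]=np.nan
    return W
def wristT(s,f):
    q=s['tool_rot'];T=np.eye(4);T[:3,:3]=R.from_quat([q[1],q[2],q[3],q[0]]).as_matrix();T[:3,3]=s['tool_pos']
    return T@f['hand_eye']
def ray(f,u,v,z0,T=None):
    K=f['K'];T=f.get('world_from_camera') if T is None else T
    d=T[:3,:3]@np.array([(u-K[0,2])/K[0,0],(v-K[1,2])/K[1,1],1]);o=T[:3,3]
    return o+d*(z0-o[2])/d[2]
E
python3 - <<'E'
from h import *
s=state();print(s);print(manip.grip_depth)
for n in('top','side','wrist'):
    f=grab_frame(n);save(f,n+'0')
    if n!='wrist':print(n,f['K'],f['world_from_camera'])
    else:print(f['hand_eye'])
    np.savez(n+'0.npz',**f)
E
```

```text
pics
{'time': 0.0, 'joint_pos': array([ 1.00600457e+00,  5.33217063e-02,  1.61429182e+00, -3.04840443e-05,
        1.47599617e+00, -1.18998271e-01]), 'joint_vel': array([-9.05849741e-05, -3.89262312e-03,  8.86560258e-04,  2.81245805e-03,
       -6.31327698e-04, -5.46579802e-04]), 'joint_efforts': array([-1.15126924e-03, -3.93672574e+01, -3.70182931e+01, -1.75877130e-04,
        6.86793326e-03,  1.16133347e-05]), 'tool_pos': array([0.26915491, 0.56338602, 0.23008611]), 'tool_rot': array([ 4.46467054e-04,  8.45922533e-01,  5.33304838e-01, -9.04440231e-04]), 'contact_force': array([-0.57345064, -0.34726041,  0.08846154]), 'ft_torque': array([0.00221285, 0.00916773, 0.01125556]), 'gripper_width': 0.9995788453410827}
0.0187
top [[391.40943152   0.         248.32950996]
 [  0.         391.40943152 191.90859426]
 [  0.           0.           1.        ]] [[-0.00414947 -0.99415413  0.10789046  0.37099842]
 [-0.99995684  0.00322822 -0.00871204 -0.17662505]
 [ 0.00831282 -0.10792195 -0.99412461  1.2460929 ]
 [ 0.          0.          0.          1.        ]]
side [[421.73911932   0.         248.11900181]
 [  0.         421.73911932 186.70252262]
 [  0.           0.           1.        ]] [[ 0.94542911 -0.23428711  0.22643618  0.22345594]
 [-0.32524561 -0.63707011  0.69882542 -1.03961038]
 [-0.01947007 -0.73433727 -0.67850548  0.92862752]
 [ 0.          0.          0.          1.        ]]
[[ 9.99999272e-01 -1.20543767e-03  4.98791355e-05 -5.75993362e-04]
 [ 1.14854098e-03  9.63827631e-01  2.66523880e-01 -6.80267675e-02]
 [-3.69352813e-04 -2.66523629e-01  9.63828314e-01 -1.41868210e-01]
 [ 0.00000000e+00  0.00000000e+00  0.00000000e+00  1.00000000e+00]]
```

View pics/top0.png

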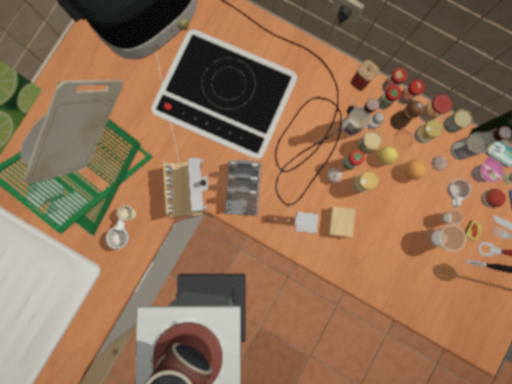

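View pics/side0.png

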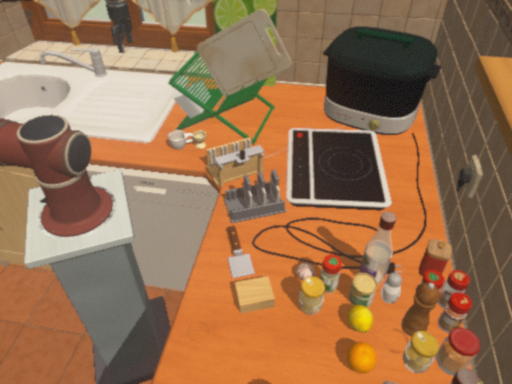

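View pics/wrist0.png

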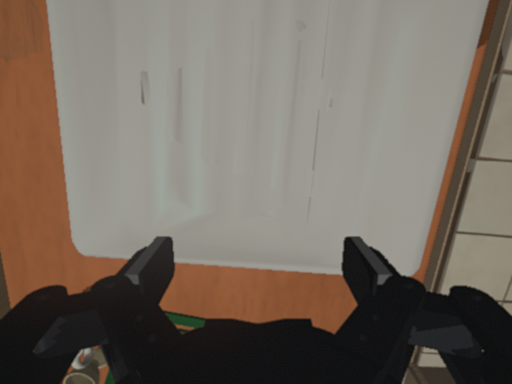

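Run:
```python
from h import *
f=dict(np.load('top0.npz'));W=cloud(f)
for u,v in [(168,190),(185,190),(205,183),(242,188),(280,219),(307,222),(342,222),(125,212),(118,238),(328,175),(335,176),(366,182),(355,158),(350,120)]:
    print(u,v,W[v,u].round(3))
im=cv2.cvtColor(f['frame'],cv2.COLOR_RGB2BGR)
cv2.imwrite('pics/top0z.png',cv2.resize(im[145:255,150:370],None,fx=3.6,fy=3.6,interpolation=cv2.INTER_CUBIC))
f=dict(np.load('side0.npz'));im=cv2.cvtColor(f['frame'],cv2.COLOR_RGB2BGR)
cv2.imwrite('pics/side0z.png',cv2.resize(im[120:320,190:340],None,fx=3,fy=3,interpolation=cv2.INTER_CUBIC))
```

```text
168 190 [0.507 0.059 0.052]
185 190 [0.512 0.014 0.009]
205 183 [ 0.519 -0.062  0.126]
242 188 [ 0.505 -0.168  0.119]
280 219 [ 0.419 -0.286  0.019]
307 222 [ 0.409 -0.374  0.   ]
342 222 [ 0.408 -0.477  0.035]
125 212 [0.442 0.196 0.027]
118 238 [0.361 0.221 0.009]
328 175 [ 0.556 -0.439  0.025]
335 176 [ 0.552 -0.459  0.035]
366 182 [ 0.525 -0.539  0.087]
355 158 [ 0.595 -0.504  0.103]
350 120 [ 0.711 -0.492  0.106]
```

View pics/top0z.png

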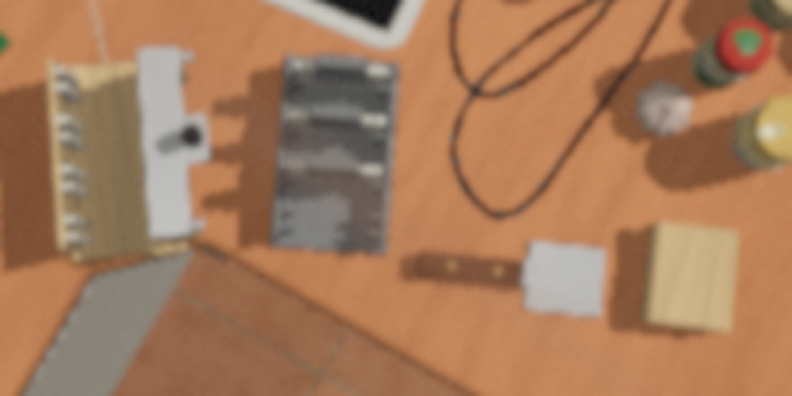

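View pics/side0z.png

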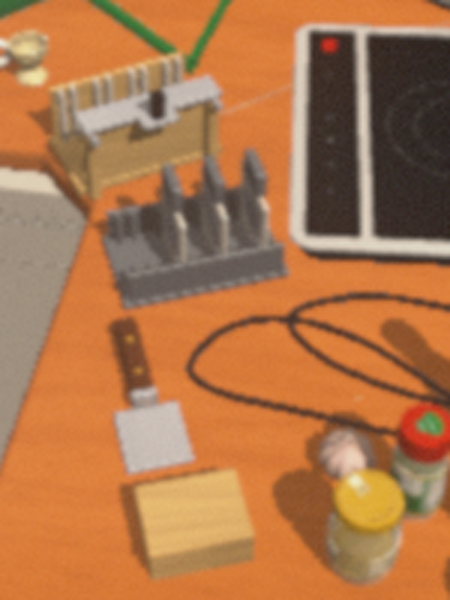

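```bash
cat >> h.py <<'E'
import json
def q2R(q): return R.from_quat([q[1],q[2],q[3],q[0]])
def down(yaw): # tool x at world angle yaw(deg), z down
    c,s_=np.cos(np.radians(yaw)),np.sin(np.radians(yaw))
    return R.from_matrix(np.array([[c,s_,0],[s_,-c,0],[0,0,-1]]))
def plan(wps,start=None,step=0.036,astep=4.5):
    """wps: list of (pos,yaw or None,grip, minrows)"""
    if start is None:
        s=state();p=np.array(s['tool_pos']);r=q2R(s['tool_rot'])
    else: p,r=start
    rows=[]
    for w in wps:
        pos,yaw,g=w[:3];mn=w[3] if len(w)>3 else 1
        tp=np.array(pos,float);tr=r if yaw is None else down(yaw)
        rv=(r.inv()*tr).as_rotvec()
        n=int(max(mn,np.ceil(np.linalg.norm(tp-p)/step),np.ceil(np.degrees(np.linalg.norm(rv))/astep)))
        p0,r0=p,r
        for i in range(n):
            gp=p0+(tp-p0)*(i+1)/n; gr=r0*R.from_rotvec(rv*(i+1)/n)
            d=np.round(r.inv().apply(gp-p)/0.04,3); t=np.round(np.degrees((r.inv()*gr).as_rotvec())/5,3)
            rows.append([float(x)+0 for x in t]+[float(x)+0 for x in d]+[g])
            p=p+r.apply(d*0.04); r=r*R.from_rotvec(np.radians(t*5))
    for i in range(0,len(rows),8): print(json.dumps([rows[i:i+8]]).replace(' ',''))
    print(len(rows),'end',p.round(4),r.apply([1,0,0]).round(3))
    return p,r
E
python3 - <<'E'
from h import *
plan([((.385,.1,.33),20,1),((.5,-.07,.33),0,1)])
W=cloud(dict(np.load('top0.npz')))
m=(W[...,2]>.1)&(W[...,1]>.05)&(W[...,0]<.75)
print(W[m].min(0),W[m].max(0))
E
```

```text
[[[0.0,0.001,0.635,-0.658,0.543,-0.177,1],[0.001,0.002,0.635,-0.627,0.579,-0.177,1],[0.0,0.001,0.635,-0.594,0.613,-0.177,1],[0.001,0.001,0.636,-0.558,0.645,-0.178,1],[0.0,0.002,0.635,-0.523,0.675,-0.177,1],[0.0,0.001,0.635,-0.484,0.702,-0.178,1],[0.001,0.001,0.635,-0.444,0.729,-0.177,1],[0.0,0.001,0.635,-0.403,0.751,-0.178,1]]]
[[[0.0,0.002,0.635,-0.362,0.773,-0.177,1],[0.001,0.001,0.635,-0.317,0.792,-0.178,1],[0.0,0.001,0.635,-0.273,0.808,-0.178,1],[0.001,0.002,0.636,-0.229,0.823,-0.178,1],[0.0,0.001,0.635,-0.182,0.833,-0.178,1],[0.0,0.001,0.635,-0.135,0.842,-0.178,1],[0.0,0.0,0.667,0.208,0.83,0.0,1],[0.0,0.0,0.666,0.256,0.816,0.0,1]]]
[[[0.0,0.0,0.667,0.303,0.799,0.0,1],[0.0,0.0,0.667,0.348,0.781,0.0,1],[0.0,0.0,0.666,0.394,0.759,0.0,1],[0.0,0.0,0.667,0.437,0.735,0.0,1]]]
20 end [ 0.5  -0.07  0.33] [ 1. -0. -0.]
[0.02392389 0.05029707 0.10006101] [0.74983697 0.55547193 0.44557514]
```

>>> carry_out(moves=[[[0, 0, 0.635, -0.66, 0.54, -0.18, 1], [0, 0, 0.635, -0.63, 0.58, -0.18, 1], [0, 0, 0.635, -0.59, 0.61, -0.18, 1], [0, 0, 0.635, -0.56, 0.65, -0.18, 1], [0, 0, 0.635, -0.52, 0.68, -0.18, 1], [0, 0, 0.635, -0.48, 0.7, -0.18, 1], [0, 0, 0.635, -0.44, 0.73, -0.18, 1], [0, 0, 0.635, -0.4, 0.75, -0.18, 1]]])

```text
time: 0.82
tool_pos: [0.3358, 0.2976, 0.2889]
tool_rot: [0.0, 0.943, 0.333, -0.0]
contact_force: [-0.2, -0.5, 0.4]
gripper_width: 0.999
```

>>> carry_out(moves=[[[0, 0, 0.635, -0.36, 0.77, -0.18, 1], [0, 0, 0.635, -0.32, 0.79, -0.18, 1], [0, 0, 0.635, -0.27, 0.81, -0.18, 1], [0, 0, 0.635, -0.23, 0.82, -0.18, 1], [0, 0, 0.635, -0.18, 0.83, -0.18, 1], [0, 0, 0.635, -0.13, 0.84, -0.18, 1], [0, 0, 0.667, 0.21, 0.83, 0, 1], [0, 0, 0.667, 0.26, 0.82, 0, 1]]])

```text
time: 1.48
tool_pos: [0.4247, 0.0426, 0.333]
tool_rot: [0.0, 0.993, 0.114, 0.001]
contact_force: [0.4, 0.1, 0.3]
gripper_width: 0.998
```

>>> carry_out(moves=[[[0, 0, 0.667, 0.3, 0.8, 0, 1], [0, 0, 0.667, 0.35, 0.78, 0, 1], [0, 0, 0.667, 0.39, 0.76, 0, 1], [0, 0, 0.667, 0.44, 0.74, 0, 1], [0, 0, 0, 0, 0, 0, 1], [0, 0, 0, 0, 0, 0, 1]]])

```text
time: 1.98
tool_pos: [0.5011, -0.0704, 0.331]
tool_rot: [-0.0, 1.0, -0.001, -0.001]
contact_force: [0.0, 0.3, 0.2]
gripper_width: 1.0
```

Run:
```python
from h import *
s=state();f=grab_frame('wrist');save(f,'w1');np.savez('w1.npz',T=wristT(s,f),**f)
print(s['time'],s['tool_pos'],s['tool_rot'],s['joint_pos'],f['K'])
plan([((.5,-.23,.33),0,1)])
```

```text
1.9833 [ 0.50106431 -0.07040784  0.33104534] [-4.44988268e-04  9.99998625e-01 -1.10440424e-03 -1.15391256e-03] [-2.86890930e-01 -2.73059391e-01  1.74989831e+00  2.04223791e-04
  1.66721885e+00 -2.84662709e-01] [[281.6972916    0.         257.79078442]
 [  0.         281.6972916  192.78230067]
 [  0.           0.           1.        ]]
[[[-0.002,0.004,-0.001,-0.003,0.803,0.006,1],[-0.002,0.003,-0.002,-0.003,0.802,0.007,1],[-0.002,0.004,-0.001,-0.004,0.803,0.007,1],[-0.002,0.003,-0.002,-0.003,0.803,0.007,1],[-0.002,0.004,-0.001,-0.004,0.803,0.007,1]]]
5 end [ 0.5  -0.23  0.33] [ 1. -0. -0.]
```

View pics/w1.png

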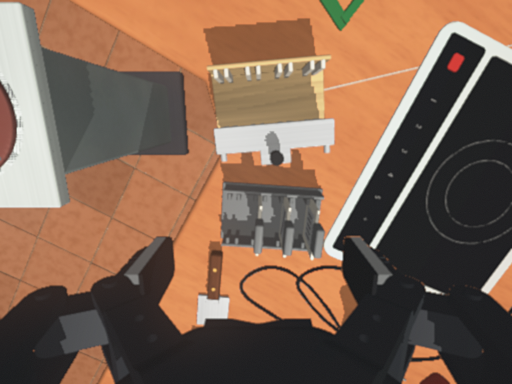

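```bash
cat >> h.py <<'E'
def zoom(n,x0,x1,y0,y1,k,out):
    im=cv2.imread('pics/'+n+'.png');cv2.imwrite('pics/'+out+'.png',cv2.resize(im[y0:y1,x0:x1],None,fx=k,fy=k,interpolation=cv2.INTER_CUBIC))
E
python3 - <<'E'
from h import *
f=dict(np.load('w1.npz'));T=f['T'];W=cloud(f,T)
zoom('w1',195,345,40,265,2.6,'w1z')
fr=f['frame'].astype(int)
z=W[...,2];u,v=np.meshgrid(range(512),range(384))
def rect(m,zz,name):
    n,l,st,c=cv2.connectedComponentsWithStats(m.astype(np.uint8))
    i=1+np.argmax(st[1:,4]);k=l==i
    P=np.array([ray(f,a,b,zz,T)[:2] for a,b in zip(u[k],v[k])])
    r=cv2.minAreaRect((P*1000).astype(np.float32));print(name,k.sum(),np.median(z[k]).round(4),r, cv2.boxPoints(r).round(1).tolist())
reg=(u>200)&(u<345)&(v>110)&(v<170)
rect(reg&(fr.min(2)>150)&(abs(z-.1)<.02),.1005,'bar')
kn=reg&(fr.max(2)<60)&(abs(z-.128)<.006)
print(kn.sum(),np.median(z[kn]));
P=np.array([ray(f,a,b,.128,T)[:2] for a,b in zip(u[kn],v[kn])]);print('knob',P.mean(0),P.min(0),P.max(0))
hd=(u>215)&(u<330)&(v>185)&(v<262)&(z>.108)&(z<.13)
n,l,st,c=cv2.connectedComponentsWithStats(hd.astype(np.uint8))
for i in range(1,n):
    if st[i,4]<20: continue
    k=l==i;P=W[k];print('h',st[i,4],c[i],P.min(0).round(4),P.max(0).round(4),np.median(P,0).round(4))
sg=(u>215)&(u<330)&(v>175)&(v<262)&(z>.035)&(z<.052)
rect(sg,.045,'stand')
wl=(u>200)&(u<340)&(v>50)&(v<85)&(z>.07)&(z<.09)
rect(wl,.08,'wall+y')
E
```

```text
bar 3222 0.0996 ((521.2177734375, -39.02226257324219), (154.1637725830078, 52.05971145629883), 4.620911121368408) [[442.29998779296875, -19.299999237060547], [446.5, -71.19999694824219], [600.0999755859375, -58.79999923706055], [596.0, -6.900000095367432]]
16 0.12784032053279454
knob [ 0.52290582 -0.04924712] [ 0.51722544 -0.05902841] [ 0.52956738 -0.04549446]
h 265 [257.93962264 237.86415094] [ 0.4927 -0.1894  0.1093] [ 0.5067 -0.1458  0.1188] [ 0.4997 -0.1656  0.1166]
h 275 [287.99272727 239.35636364] [ 0.5345 -0.1921  0.108 ] [ 0.5479 -0.1484  0.1191] [ 0.541  -0.1677  0.1166]
h 288 [317.69444444 242.23263889] [ 0.576  -0.1954  0.1083] [ 0.5902 -0.1526  0.1186] [ 0.5819 -0.1725  0.1166]
stand 941 0.0432 ((520.364990234375, -167.3814239501953), (99.19207763671875, 158.7337188720703), 85.6199951171875) [[437.3999938964844, -210.8000030517578], [595.7000122070312, -222.89999389648438], [603.2999877929688, -124.0], [445.0, -111.9000015258789]]
wall+y 1059 0.0785 ((513.6624755859375, 57.494239807128906), (158.6226348876953, 16.687894821166992), 4.703310489654541) [[433.8999938964844, 59.29999923706055], [435.29998779296875, 42.70000076293945], [593.4000244140625, 55.70000076293945], [592.0, 72.30000305175781]]
```

View pics/w1z.png

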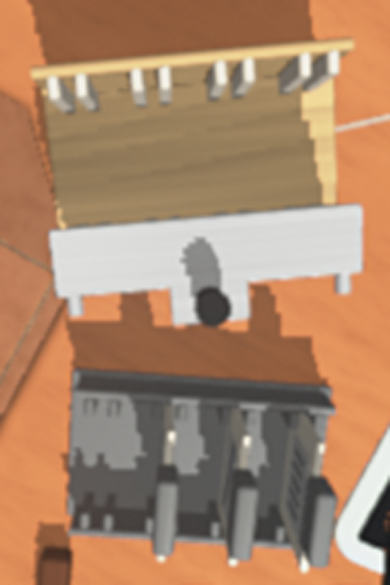

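Run:
```python
from h import *
f=dict(np.load('w1.npz'));T=f['T'];
k=ray(f,276.5,157.7,.128,T);print(k)
ft=dict(np.load('top0.npz'));
# top-view knob: dark blob
fr=ft['frame'].astype(int);W=cloud(ft)
m=np.zeros((384,512),bool);m[170:200,190:215]=1
m&=(fr.max(2)<90)&(W[...,2]>.1);print(m.sum(),np.nanmean(W[m],0))
fs=dict(np.load('side0.npz'));W=cloud(fs);fr=fs['frame'].astype(int)
m=np.zeros((384,512),bool);m[140:165,230:255]=1
m&=(fr.max(2)<70)&(W[...,2]>.1);print(m.sum(),np.nanmean(W[m],0),np.nanmin(W[m],0),np.nanmax(W[m],0))
k=k[:2]
plan([((k[0],k[1],.2),4.65,0.2),((k[0],k[1],.105),4.65,-.1)])
```

```text
[ 0.52280814 -0.05369881  0.128     ]
15 [ 0.52024625 -0.05495605  0.12839845]
4 [ 0.52192183 -0.06326533  0.1193459 ] [ 0.52044109 -0.06541035  0.11311351] [ 0.52298772 -0.06061276  0.12263092]
[[[-0.003,0.004,-0.234,0.139,-0.098,0.821,0.2],[-0.002,0.005,-0.235,0.141,-0.095,0.822,0.2],[-0.003,0.004,-0.234,0.142,-0.093,0.821,0.2],[-0.002,0.005,-0.234,0.144,-0.089,0.821,0.2],[0.0,0.0,0.0,0.0,0.0,0.792,-0.1],[0.0,0.0,0.0,0.0,0.0,0.792,-0.1],[0.0,0.0,0.0,0.0,0.0,0.791,-0.1]]]
7 end [ 0.5228 -0.0537  0.105 ] [0.997 0.081 0.   ]
```

>>> carry_out(moves=[[[0, 0, -0.235, 0.14, -0.1, 0.82, 0.2], [0, 0, -0.235, 0.14, -0.1, 0.82, 0.2], [0, 0, -0.235, 0.14, -0.09, 0.82, 0.2], [0, 0, -0.235, 0.14, -0.09, 0.82, 0.2], [0, 0, 0, 0, 0, 0, 0], [0, 0, 0, 0, 0, 0, 0]]])

```text
time: 2.53
tool_pos: [0.5212, -0.052, 0.1994]
tool_rot: [-0.001, 0.999, 0.042, -0.002]
contact_force: [0.4, 0.1, 0.6]
gripper_width: 0.502
```

Run:
```python
from h import *
s=state();f=grab_frame('wrist');save(f,'w2');T=wristT(s,f);np.savez('w2.npz',T=T,**f)
print(s['tool_pos'],s['gripper_width'],(T[:3,:3].T@(np.array([.5228,-.054,.128])-T[:3,3])))
```

```text
[ 0.52122205 -0.05198441  0.19941661] 0.5019067798975848 [0.00251515 0.01019597 0.2240851 ]
```

View pics/w2.png

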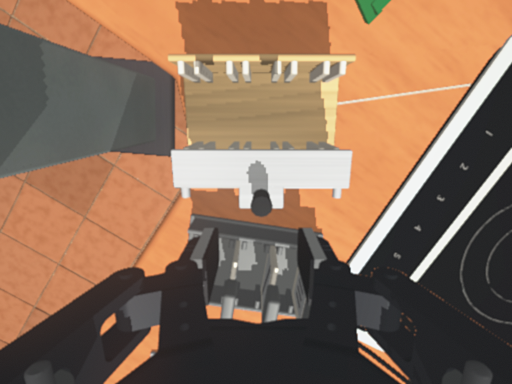

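>>> carry_out(moves=[[[0, 0, 0, 0.04, 0.05, 0.79, 0], [0, 0, 0, 0, 0, 0.79, 0], [0, 0, 0, 0, 0, 0.78, 0], [0, 0, 0, 0, 0, 0, -1], [0, 0, 0, 0, 0, 0, -1], [0, 0, 0, 0, 0, 0, -1], [0, 0, 0, 0, 0, 0, -1]]])

```text
time: 3.17
tool_pos: [0.5239, -0.0555, 0.1085]
tool_rot: [0.0, 0.999, 0.041, -0.001]
contact_force: [-5.8, -0.5, -5.2]
gripper_width: 0.168
```

>>> carry_out(moves=[[[0, 0, 0, 0, 0.15, 0, -1], [0, 0, 0, 0, 0.15, 0, -1], [0, 0, 0, 0, 0.15, 0, -1], [0, 0, 0, 0, 0.15, 0, -1], [0, 0, 0, 0, 0.15, 0, -1], [0, 0, 0, 0, 0, 0, -1]]])

```text
time: 3.67
tool_pos: [0.5261, -0.0823, 0.1085]
tool_rot: [-0.004, 0.999, 0.04, -0.001]
contact_force: [-7.0, 11.2, -3.0]
gripper_width: 0.164
```

>>> carry_out(moves=[[[0, 0, 0, 0, 0.07, 0, -1], [0, 0, 0, 0, 0.07, 0, -1], [0, 0, 0, 0, 0, 0, -1], [0, 0, 0, 0, 0, 0, -1], [0, 0, 0, 0, 0, 0, -1]]])

```text
time: 4.08
tool_pos: [0.5261, -0.0825, 0.1084]
tool_rot: [-0.009, 0.999, 0.041, -0.002]
contact_force: [-8.6, 28.1, 1.4]
gripper_width: 0.165
```

>>> carry_out(moves=[[[0, 0, 0, 0, -0.1, 0, -1], [0, 0, 0, 0, 0, 0, 0], [0, 0, 0, 0, 0, 0, 0], [0, 0, 0, 0, 0, -0.6, 0], [0, 0, 0, 0, 0, -0.9, 0], [0, 0, 0, 0, 0, -0.9, 0], [0, 0, 0, 0, 0, -0.5, 0], [0, 0, 0, 0, 0, 0, 0]]])

```text
time: 4.75
tool_pos: [0.5318, -0.0886, 0.2335]
tool_rot: [0.003, 0.999, 0.041, 0.008]
contact_force: [0.3, 0.1, 0.4]
gripper_width: 0.502
```

Run:
```python
from h import *
s=state();f=grab_frame('wrist');save(f,'w3');T=wristT(s,f);np.savez('w3.npz',T=T,**f)
print(s['tool_pos'],s['tool_rot'],s['gripper_width'])
zoom('w3',150,370,30,280,2.4,'w3z')
```

```text
[ 0.53177132 -0.0886495   0.23349567] [0.00312477 0.99913431 0.04066125 0.00821735] 0.502079315479573
```

View pics/w3z.png

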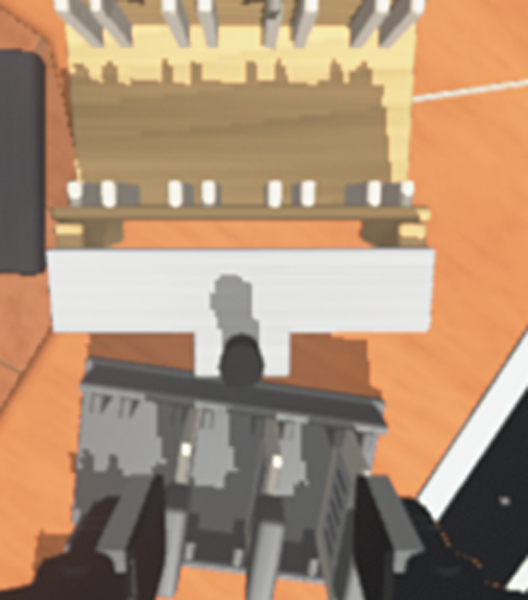

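Run:
```python
from h import *
plan([((.515,-.05,.25),0,0)])
```

```text
[[[0.026,-0.068,0.466,-0.151,-0.49,-0.254,0],[0.026,-0.068,0.466,-0.171,-0.485,-0.253,0]]]
2 end [ 0.515 -0.05   0.25 ] [1. 0. 0.]
```

>>> carry_out(moves=[[[0.02, -0.09, 0, -0.15, -0.49, -0.25, 0], [0.02, -0.09, 0, -0.17, -0.48, -0.25, 0], [0, 0, 0, 0, 0, 0, 0], [0, 0, 0, 0, 0, 0, 0]]])

```text
time: 5.13
tool_pos: [0.5118, -0.0492, 0.2436]
tool_rot: [-0.001, 0.999, 0.041, -0.007]
contact_force: [0.7, 0.8, -0.5]
gripper_width: 0.502
```

Run:
```python
from h import *
s=state();f=grab_frame('wrist');save(f,'w4');T=wristT(s,f);np.savez('w4.npz',T=T,**f)
print(s['tool_pos'],s['tool_rot'],s['gripper_width'])
zoom('w4',150,370,30,230,3,'w4z')
```

```text
[ 0.51176646 -0.04916678  0.24360083] [-8.33206242e-04  9.99118065e-01  4.14326018e-02 -6.76298040e-03] 0.5024266501751005
```

View pics/w4z.png

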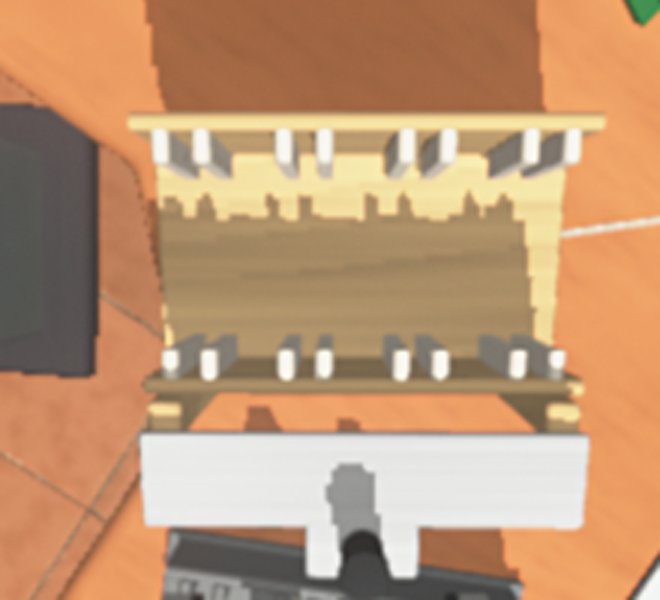

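Run:
```python
from h import *
f=dict(np.load('w4.npz'));T=f['T'];W=cloud(f,T);fr=f['frame'].astype(int)
u,v=np.meshgrid(range(512),range(384))
w=(fr.min(2)>150)&(fr.max(2)-fr.min(2)<40)&(u>150)&(u<370)
for rows in((68,90),(140,160)):
    m=w&(v>rows[0])&(v<rows[1])&(W[...,2]>.070)&(W[...,2]<.09)
    n,l,st,c=cv2.connectedComponentsWithStats(m.astype(np.uint8))
    L=[]
    for i in range(1,n):
        if st[i,4]<8: continue
        P=np.array([ray(f,a,b,.079,T)[:2] for a,b in zip(u[l==i],v[l==i])])*1000
        L.append((P[:,0].mean(),P[:,0].min(),P[:,0].max(),P[:,1].min(),P[:,1].max(),st[i,4],W[l==i][:,2].max()*1000))
    for x in sorted(L):print(np.round(x,1))
# bar
m=(fr.min(2)>150)&(fr.max(2)-fr.min(2)<40)&(abs(W[...,2]-.1)<.004)&(v>165)
P=np.array([ray(f,a,b,.1005,T)[:2] for a,b in zip(u[m],v[m])])*1000
r=cv2.minAreaRect(P.astype(np.float32));print(r,W[m][:,2].mean())
k=m=(fr.min(2)>150)&(v>172)&(v<205)&(abs(W[...,2]-.1)<.006)
```

```text
[445.2 442.5 447.9  43.8  54.4  64.   80.5]
[458.7 455.7 462.2  44.8  55.5  74.   80.4]
[486.4 484.  489.7  47.1  57.7  58.   80.4]
[500.2 497.1 503.   48.3  58.8  65.   80.4]
[527.8 525.3 530.3  50.3  61.1  59.   80.9]
[541.6 538.8 544.5  51.5  62.2  65.   80.8]
[569.3 566.5 571.8  53.8  64.4  58.   80.5]
[583.2 580.6 585.9  54.9  65.5  56.   80.9]
[450.7 447.9 453.4 -28.6 -18.7  47.   80.9]
[464.7 461.9 467.7 -28.5 -17.5  58.   80.1]
[492.5 490.  494.9 -26.1 -15.3  49.   80.9]
[506.  502.9 508.9 -24.1 -14.1  53.   80.7]
[533.6 530.9 536.1 -22.7 -12.8  46.   80.7]
[547.6 544.9 550.2 -21.5 -11.7  47.   80.5]
[575.6 572.9 578.3 -18.3  -9.3  44.   80.5]
[589.4 586.7 591.6 -17.   -8.2  37.   80.6]
((523.3973388671875, -65.40794372558594), (154.53392028808594, 51.474517822265625), 4.326720714569092) 0.09963500986619683
```

Run:
```python
from h import *
plan([((.525,-.235,.26),-4.4,0)])
```

```text
[[[-0.003,0.029,0.304,-0.009,0.775,-0.074,0],[-0.002,0.028,0.303,0.013,0.774,-0.073,0],[-0.003,0.029,0.304,0.032,0.774,-0.073,0],[-0.003,0.029,0.303,0.054,0.773,-0.073,0],[-0.003,0.029,0.304,0.074,0.772,-0.073,0],[-0.002,0.028,0.304,0.095,0.769,-0.072,0]]]
6 end [ 0.525 -0.235  0.26 ] [ 0.997 -0.077 -0.   ]
```

>>> carry_out(moves=[[[0, 0.03, 0.3, -0.01, 0.775, -0.07, 0], [0, 0.03, 0.3, 0.01, 0.775, -0.07, 0], [0, 0.03, 0.3, 0.03, 0.775, -0.07, 0], [0, 0.03, 0.3, 0.05, 0.775, -0.07, 0], [0, 0.03, 0.3, 0.07, 0.77, -0.07, 0], [0, 0.03, 0.3, 0.09, 0.77, -0.07, 0], [0, 0, 0, 0, 0, 0, -0.2], [0, 0, 0, 0, 0, 0, -0.2]]])

```text
time: 5.85
tool_pos: [0.5236, -0.2368, 0.2578]
tool_rot: [-0.001, 0.999, -0.039, -0.001]
contact_force: [-0.5, 0.6, -0.6]
gripper_width: 0.4
```

```bash
cat >> h.py <<'E'
def handles(f,T,zt=.118,reg=None):
    W=cloud(f,T);u,v=np.meshgrid(range(512),range(384))
    m=(abs(W[...,2]-zt)<.004)&(W[...,0]>.4)&(W[...,0]<.65)&(W[...,1]<-.10)&(W[...,1]>-.24)
    n,l,st,c=cv2.connectedComponentsWithStats(m.astype(np.uint8));o=[]
    for i in range(1,n):
        if st[i,4]<60: continue
        P=np.array([ray(f,a,b,zt,T)[:2] for a,b in zip(u[l==i],v[l==i])])*1000
        r=cv2.minAreaRect(P.astype(np.float32));print(st[i,4],c[i].round(),np.round(r[0],1),np.round(r[1],1),round(r[2],1),W[l==i][:,2].mean().round(4))
E
python3 - <<'E'
from h import *
s=state();f=grab_frame('wrist');save(f,'w5');T=wristT(s,f);np.savez('w5.npz',T=T,**f)
print(s['tool_pos'],s['tool_rot'],s['gripper_width'])
handles(f,T)
zoom('w5',150,370,30,230,3,'w5z')
E
```

```text
[ 0.52364435 -0.23681397  0.25775904] [-1.47182223e-03  9.99228747e-01 -3.92293570e-02 -8.95534503e-04] 0.40020937160866205
544 [229. 115.] [ 500.2 -168.1] [42.1 11.6] 84.2 0.1167
561 [272. 115.] [ 541.6 -171. ] [42.8 11.7] 85.9 0.1167
560 [315. 116.] [ 582.7 -175.2] [42.9 12. ] 85.9 0.1167
```

View pics/w5z.png

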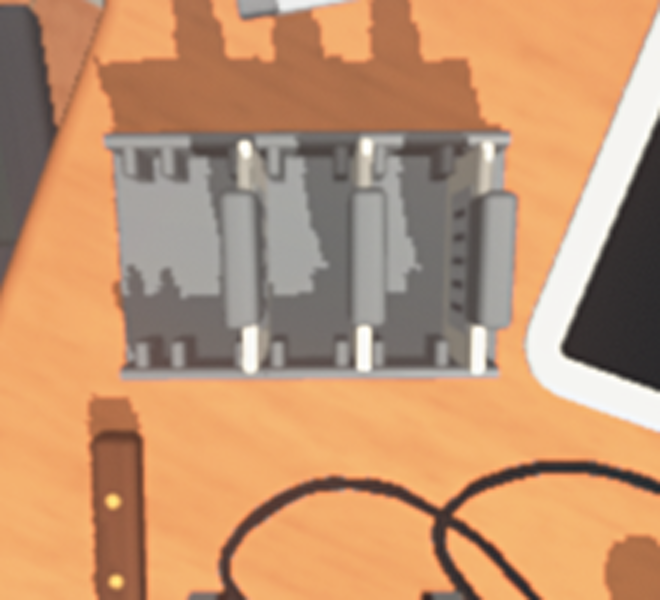

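Run:
```python
from h import *
plan([((.5005,-.1681,.17),-4.6,-.3),((.5005,-.1681,.09),-4.6,-.3,4)])
```

```text
[[[-0.009,0.006,0.01,-0.176,-0.408,0.55,-0.3],[-0.01,0.005,0.01,-0.176,-0.407,0.549,-0.3],[-0.009,0.006,0.01,-0.177,-0.408,0.549,-0.3],[-0.009,0.006,0.01,-0.178,-0.409,0.549,-0.3],[0.0,0.0,0.0,0.0,0.0,0.5,-0.3],[0.0,0.0,0.0,0.0,0.0,0.5,-0.3],[0.0,0.0,0.0,0.0,0.0,0.5,-0.3],[0.0,0.0,0.0,0.0,0.0,0.5,-0.3]]]
8 end [ 0.5005 -0.1681  0.09  ] [ 0.997 -0.08   0.   ]
```

>>> carry_out(moves=[[[0, 0, 0, -0.18, -0.41, 0.55, -0.3], [0, 0, 0, -0.18, -0.41, 0.55, -0.3], [0, 0, 0, -0.18, -0.41, 0.55, -0.3], [0, 0, 0, -0.18, -0.41, 0.55, -0.3], [0, 0, 0, 0, 0, 0, -0.3], [0, 0, 0, 0, 0, 0, -0.3]]])

```text
time: 6.4
tool_pos: [0.4992, -0.1653, 0.1692]
tool_rot: [-0.002, 0.999, -0.036, -0.002]
contact_force: [-0.2, -1.4, 0.4]
gripper_width: 0.348
```

Run:
```python
from h import *
s=state();print(s['tool_pos'],s['gripper_width'])
plan([((.5005,-.1681,.09),-4.6,-.3,5)])
f=grab_frame('wrist');save(f,'w6')
```

```text
[ 0.49919963 -0.16528239  0.16919117] 0.3475146993589547
[[[-0.007,0.008,0.018,0.009,0.015,0.396,-0.3],[-0.008,0.009,0.017,0.009,0.015,0.396,-0.3],[-0.007,0.008,0.018,0.008,0.014,0.396,-0.3],[-0.008,0.008,0.017,0.008,0.014,0.396,-0.3],[-0.007,0.009,0.018,0.008,0.014,0.396,-0.3]]]
5 end [ 0.5005 -0.1681  0.09  ] [ 0.997 -0.08   0.   ]
```

View pics/w6.png

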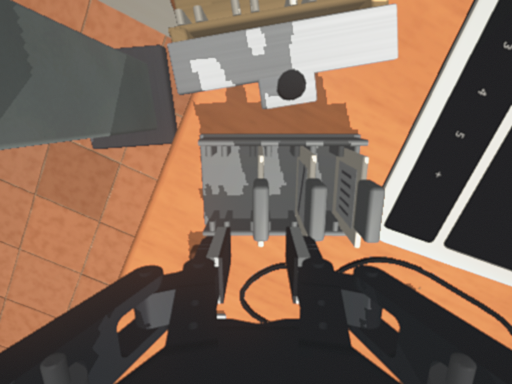

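>>> carry_out(moves=[[[0, 0, 0.09, 0.04, 0.07, 0.4, -0.3], [0, 0, 0, 0, 0, 0.4, -0.3], [0, 0, 0, 0, 0, 0.4, -0.3], [0, 0, 0, 0, 0, 0.4, -0.3], [0, 0, 0, 0, 0, 0.38, -0.3], [0, 0, 0, 0, 0, 0, -0.3]]])

```text
time: 6.95
tool_pos: [0.5013, -0.17, 0.0905]
tool_rot: [-0.002, 0.999, -0.042, -0.001]
contact_force: [-0.9, 1.0, -1.6]
gripper_width: 0.351
```

>>> carry_out(moves=[[[0, 0, 0, 0, 0, 0, -1], [0, 0, 0, 0, 0, 0, -1], [0, 0, 0, 0, 0, 0, -1], [0, 0, 0, 0, 0, 0, -1], [0, 0, 0, 0, 0, 0, -1]]])

```text
time: 7.37
tool_pos: [0.5029, -0.1706, 0.0937]
tool_rot: [-0.0, 0.999, -0.041, 0.001]
contact_force: [-0.7, -1.1, 4.6]
gripper_width: 0.125
```

Run:
```python
from h import *
plan([((.5029,-.1706,.24),-4.6,-1),((.4977,.014,.235),4.6,-1)])
```

```text
[[[-0.001,-0.006,-0.006,0.002,0.0,-0.732,-1],[-0.001,-0.005,-0.006,0.002,-0.001,-0.731,-1],[-0.001,-0.006,-0.006,0.001,0.0,-0.732,-1],[-0.001,-0.006,-0.006,0.001,0.0,-0.731,-1],[-0.001,-0.005,-0.007,0.0,0.0,-0.732,-1],[0.0,0.0,-0.307,-0.083,-0.765,0.021,-1],[0.0,0.0,-0.306,-0.063,-0.767,0.021,-1],[0.0,0.0,-0.307,-0.042,-0.768,0.021,-1]]]
[[[0.0,0.0,-0.306,-0.022,-0.769,0.02,-1],[0.0,0.0,-0.307,-0.001,-0.77,0.021,-1],[0.0,0.0,-0.307,0.02,-0.769,0.021,-1]]]
11 end [0.4977 0.014  0.235 ] [0.997 0.08  0.   ]
```

>>> carry_out(moves=[[[0, 0, 0, 0, 0, -0.4, -1], [0, 0, 0, 0, 0, -0.7, -1], [0, 0, 0, 0, 0, -0.8, -1], [0, 0, 0, 0, 0, -0.9, -1], [0, 0, 0, 0, 0, -0.87, -1], [0, 0, 0, 0, 0, 0, -1]]])

```text
time: 7.87
tool_pos: [0.5054, -0.1716, 0.2481]
tool_rot: [0.002, 0.999, -0.041, 0.007]
contact_force: [0.9, -2.0, -0.4]
gripper_width: 0.128
```

>>> carry_out(moves=[[[0, 0, -0.3, -0.08, -0.77, 0.02, -1], [0, 0, -0.31, -0.06, -0.77, 0.02, -1], [0, 0, -0.31, -0.04, -0.77, 0.02, -1], [0, 0, -0.31, -0.02, -0.77, 0.02, -1], [0, 0, -0.31, 0, -0.77, 0.02, -1], [0, 0, -0.31, 0.02, -0.77, 0.02, -1], [0, 0, 0, 0, 0, 0, -1], [0, 0, 0, 0, 0, 0, -1]]])

```text
time: 8.53
tool_pos: [0.4973, 0.0163, 0.234]
tool_rot: [-0.001, 0.999, 0.041, -0.0]
contact_force: [-0.4, -0.6, -0.7]
gripper_width: 0.127
```

Run:
```python
from h import *
s=state();print(s['tool_pos'],s['tool_rot'],s['gripper_width'],s['contact_force'])
f=grab_frame('wrist');save(f,'w7');np.savez('w7.npz',T=wristT(s,f),**f)
f=grab_frame('side');save(f,'s7');np.savez('s7.npz',**f)
zoom('s7',170,330,80,240,3.6,'s7z')
plan([((.4977,.014,.18),4.6,-1)])
```

```text
[0.49727642 0.0163207  0.23397824] [-1.07555371e-03  9.99171996e-01  4.06713675e-02 -7.43986538e-05] 0.1268283908119347 [-0.39295161 -0.61498796 -0.67177247]
[[[-0.011,0.0,-0.011,0.001,0.01,0.677,-1],[-0.011,-0.001,-0.012,0.001,0.01,0.677,-1]]]
2 end [0.4977 0.014  0.18  ] [ 0.997  0.08  -0.   ]
```

View pics/w7.png

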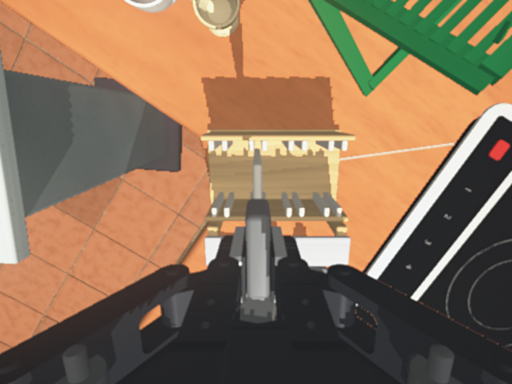

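View pics/s7z.png

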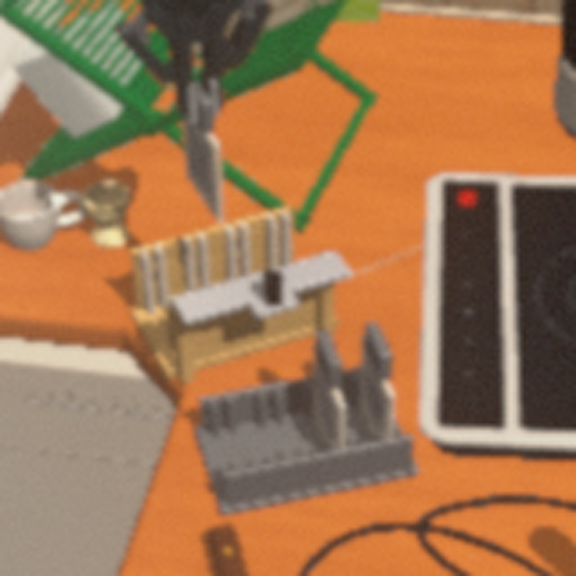

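```bash
cat >> h.py <<'E'
def heldedge(f,T,ztop,cols=(235,285),rows=(130,200)):
    W=cloud(f,T);u,v=np.meshgrid(range(512),range(384))
    m=(abs(W[...,2]-ztop)<.006)&(u>cols[0])&(u<cols[1])&(v>rows[0])&(v<rows[1])
    n,l,st,c=cv2.connectedComponentsWithStats(m.astype(np.uint8))
    k=l==1+np.argmax(st[1:,4]);print('edge px',k.sum(),'z',np.median(W[k][:,2]).round(4),'rows',v[k].min(),v[k].max())
    zt=np.median(W[k][:,2])
    P=np.array([ray(f,a,b,zt,T)[:2] for a,b in zip(u[k],v[k])])*1000
    vv=v[k]
    for r in range(vv.min(),vv.max()+1,6):
        q=P[vv==r];print(r,q.mean(0).round(1),(np.ptp(q[:,0])).round(1))
    r=cv2.minAreaRect(P.astype(np.float32));print(np.round(cv2.boxPoints(r),1).tolist(),r[2])
    return P
E
python3 - <<'E'
from h import *
f=dict(np.load('w7.npz'));zoom('w7',210,310,120,260,4,'w7z')
heldedge(f,f['T'],.228)
E
```

```text
edge px 340 z 0.2274 rows 162 199
162 [491.5  59.2] 0.0
168 [492.8  56.1] 4.3
174 [493.1  52.8] 4.3
180 [493.4  49.5] 4.3
186 [493.6  46.2] 4.3
192 [493.9  42.8] 4.4
198 [494.4  39.4] 4.9
[[488.70001220703125, 59.0], [490.3999938964844, 38.5], [498.6000061035156, 39.20000076293945], [497.0, 59.599998474121094]] 4.598472595214844
```

View pics/w7z.png

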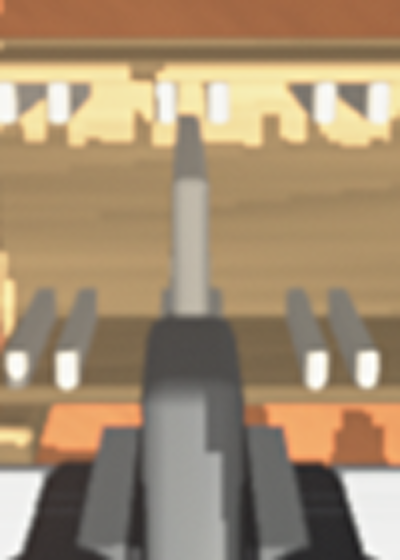

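>>> carry_out(moves=[[[0, 0, 0, 0.01, 0.07, 0.5, -1], [0, 0, 0, 0, 0, 0.5, -1], [0, 0, 0, 0, 0, 0.45, -1], [0, 0, 0, 0, 0, 0, -1], [0, 0, 0, 0, 0, 0, -1]]])

```text
time: 9.05
tool_pos: [0.4975, 0.0114, 0.1752]
tool_rot: [-0.001, 0.999, 0.038, -0.001]
contact_force: [-0.2, -0.6, -1.2]
gripper_width: 0.126
```

Run:
```python
from h import *
s=state();print(s['tool_pos'],s['tool_rot'],s['gripper_width'],s['contact_force'])
f=grab_frame('wrist');save(f,'w8');T=wristT(s,f);np.savez('w8.npz',T=T,**f)
zoom('w8',190,320,80,240,3.6,'w8z')
heldedge(f,T,s['tool_pos'][2]-.0057)
b=ray(f,257,150,0.1,T);print(b)
```

```text
[0.4974726  0.01144739 0.17518583] [-0.00127355  0.99926499  0.03828819 -0.00136586] 0.12648560138749868 [-0.17987654 -0.64712919 -1.15773452]
edge px 337 z 0.1686 rows 163 199
163 [493.   53.9] 3.2
169 [493.3  50.7] 4.3
175 [493.5  47.4] 4.3
181 [493.7  44.1] 4.3
187 [494.   40.8] 4.3
193 [494.2  37.4] 4.4
199 [494.8  34. ] 8.2
[[489.1000061035156, 53.599998474121094], [490.70001220703125, 33.70000076293945], [498.8999938964844, 34.29999923706055], [497.3999938964844, 54.20000076293945]] 4.369264602661133
[0.49272696 0.05273629 0.1       ]
```

View pics/w8z.png

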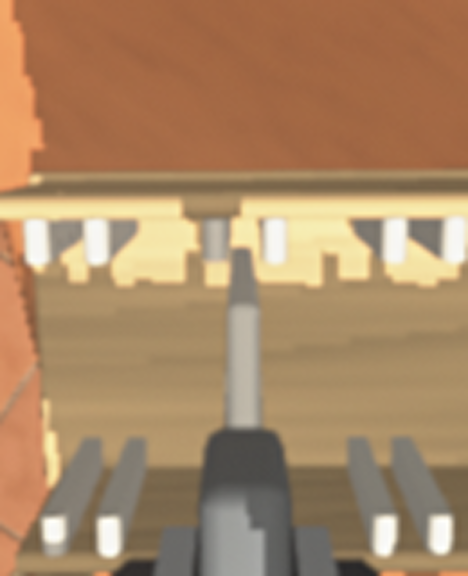

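>>> carry_out(moves=[[[0, 0, -0.04, 0.01, -0.06, 0, -1], [0, 0, 0, 0, 0, 0, -1], [0, 0, 0, 0, 0, 0.2, -1], [0, 0, 0, 0, 0, 0.2, -1], [0, 0, 0, 0, 0, 0.2, -1], [0, 0, 0, 0, 0, 0, -1]]])

```text
time: 9.6
tool_pos: [0.4968, 0.0151, 0.1494]
tool_rot: [-0.001, 0.999, 0.041, -0.002]
contact_force: [-0.1, -0.2, -1.9]
gripper_width: 0.126
```

>>> carry_out(moves=[[[0, 0, 0, 0.02, 0.03, 0.2, -1], [0, 0, 0, 0, 0, 0.25, -1], [0, 0, 0, 0, 0, 0.25, -1], [0, 0, 0, 0, 0, 0.25, -1], [0, 0, 0, 0, 0, 0.2, -1], [0, 0, 0, 0, 0, 0.1, -1], [0, 0, 0, 0, 0, 0, -1]]])

```text
time: 10.18
tool_pos: [0.4983, 0.014, 0.1005]
tool_rot: [-0.001, 0.999, 0.041, -0.001]
contact_force: [-0.4, -0.1, -0.8]
gripper_width: 0.13
```

>>> carry_out(moves=[[[0, 0, 0, 0, 0, 0.06, -1], [0, 0, 0, 0, 0, 0.06, -1], [0, 0, 0, 0, 0, 0.04, -1], [0, 0, 0, 0, 0, 0, -1], [0, 0, 0, 0, 0, 0, -1]]])

```text
time: 10.6
tool_pos: [0.499, 0.0138, 0.0957]
tool_rot: [-0.001, 0.999, 0.041, -0.0]
contact_force: [-1.2, -0.4, -1.1]
gripper_width: 0.123
```

>>> carry_out(moves=[[[0, 0, 0, 0, 0, 0.05, -1], [0, 0, 0, 0, 0, 0, -1], [0, 0, 0, 0, 0, 0, -0.4], [0, 0, 0, 0, 0, 0, -0.4], [0, 0, 0, 0, 0, 0, -0.4], [0, 0, 0, 0, 0, 0, -0.4]]])

```text
time: 11.1
tool_pos: [0.4997, 0.0139, 0.094]
tool_rot: [-0.001, 0.999, 0.041, 0.001]
contact_force: [-0.2, 0.2, 0.0]
gripper_width: 0.3
```

>>> carry_out(moves=[[[0, 0, 0, 0, 0, -0.4, -0.4], [0, 0, 0, 0, 0, -0.8, -0.4], [0, 0, 0, 0, 0, -0.9, -0.4], [0, 0, 0, 0, 0.75, -0.9, -0.4], [0, 0, 0.2, 0, 0.75, 0, -0.4], [0, 0, 0, 0, 0, 0, -0.3], [0, 0, 0, 0, 0, 0, -0.3]]])

```text
time: 11.68
tool_pos: [0.5043, -0.0438, 0.2101]
tool_rot: [-0.001, 1.0, 0.031, 0.001]
contact_force: [0.5, 0.1, -1.1]
gripper_width: 0.35
```

```bash
cat >> h.py <<'E'
def rackh(f,T,zt=.12):
    W=cloud(f,T);u,v=np.meshgrid(range(512),range(384))
    m=(abs(W[...,2]-zt)<.006)&(W[...,0]>.43)&(W[...,0]<.61)&(W[...,1]<.06)&(W[...,1]>-.03)
    n,l,st,c=cv2.connectedComponentsWithStats(m.astype(np.uint8))
    for i in range(1,n):
        if st[i,4]<60: continue
        P=np.array([ray(f,a,b,zt,T)[:2] for a,b in zip(u[l==i],v[l==i])])*1000
        r=cv2.minAreaRect(P.astype(np.float32));print('rack handle',st[i,4],c[i].round(),np.round(r[0],1),np.round(r[1],1),round(r[2],1),np.median(W[l==i][:,2]).round(4))
E
python3 - <<'E'
from h import *
s=state();print(s['time'],s['tool_pos'],s['tool_rot'],s['gripper_width'],s['contact_force'])
f=grab_frame('wrist');save(f,'w9');T=wristT(s,f);np.savez('w9.npz',T=T,**f)
zoom('w9',150,370,30,230,3,'w9z')
rackh(f,T)
plan([((.525,-.2,.24),-4.6,-.3),((.543,-.173,.17),-4.6,-.3)])
E
```

```text
11.6833 [ 0.50427233 -0.04383034  0.21013469] [-1.11583674e-03  9.99514229e-01  3.11409371e-02  5.50294178e-04] 0.3500585641706153 [ 0.53693014  0.13299627 -1.11200106]
rack handle 807 [254. 123.] [496.7  16.1] [11.8 42.9] 4.6 0.1188
[[[-0.007,0.002,0.33,0.056,0.79,-0.157,-0.3],[-0.006,0.001,0.329,0.079,0.788,-0.156,-0.3],[-0.007,0.002,0.33,0.102,0.785,-0.155,-0.3],[-0.007,0.002,0.329,0.124,0.783,-0.155,-0.3],[-0.006,0.002,0.33,0.147,0.778,-0.155,-0.3],[0.0,0.0,0.0,0.131,-0.236,0.583,-0.3],[0.0,0.0,0.0,0.132,-0.236,0.584,-0.3],[0.0,0.0,0.0,0.131,-0.237,0.583,-0.3]]]
8 end [ 0.543 -0.173  0.17 ] [ 0.997 -0.08   0.   ]
```

View pics/w9z.png

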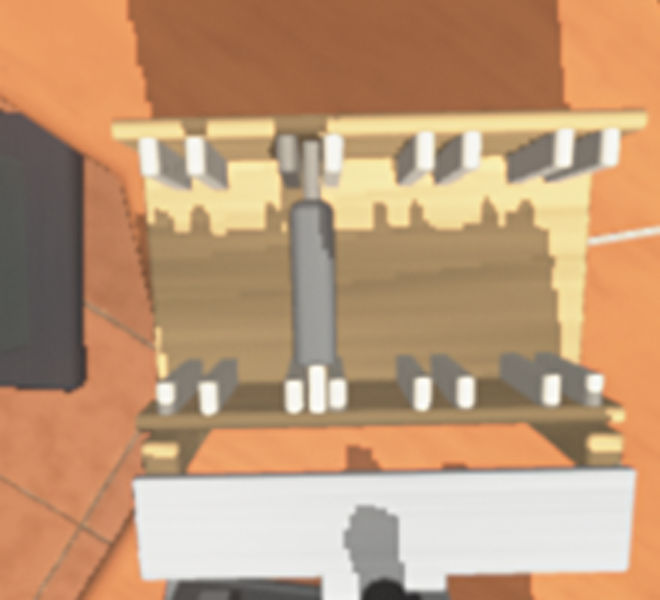

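>>> carry_out(moves=[[[0, 0, 0.33, 0.06, 0.79, -0.16, -0.3], [0, 0, 0.33, 0.08, 0.79, -0.16, -0.3], [0, 0, 0.33, 0.1, 0.79, -0.16, -0.3], [0, 0, 0.33, 0.12, 0.78, -0.16, -0.3], [0, 0, 0.33, 0.15, 0.78, -0.16, -0.3], [0, 0, 0, 0.13, -0.24, 0.58, -0.3], [0, 0, 0, 0.13, -0.24, 0.58, -0.3], [0, 0, 0, 0.13, -0.24, 0.58, -0.3]]])

```text
time: 12.4
tool_pos: [0.5433, -0.1718, 0.1701]
tool_rot: [-0.001, 0.999, -0.04, -0.0]
contact_force: [0.8, -0.6, -0.0]
gripper_width: 0.351
```

>>> carry_out(moves=[[[0, 0, 0, 0, 0, 0, -0.3], [0, 0, 0, 0, 0, 0, -0.3]]])

```text
time: 12.57
tool_pos: [0.5419, -0.1708, 0.1691]
tool_rot: [-0.002, 0.999, -0.039, -0.003]
contact_force: [-0.2, 0.5, -0.1]
gripper_width: 0.347
```

Run:
```python
from h import *
s=state();print(s['tool_pos'],s['gripper_width'])
plan([((.543,-.173,.09),-4.4,-.3,5)])
f=grab_frame('wrist');handles(f,wristT(s,f))
```

```text
[ 0.54190413 -0.17080282  0.16907925] 0.34733261895281314
[[[-0.009,0.013,-0.001,0.009,0.012,0.395,-0.3],[-0.01,0.013,-0.002,0.008,0.012,0.396,-0.3],[-0.009,0.013,-0.001,0.007,0.011,0.395,-0.3],[-0.009,0.014,-0.002,0.008,0.012,0.395,-0.3],[-0.01,0.013,-0.001,0.006,0.01,0.396,-0.3]]]
5 end [ 0.543 -0.173  0.09 ] [ 0.997 -0.077  0.   ]
911 [259. 209.] [ 541.8 -169.5] [42.7 11.6] 86.0 0.1167
882 [316. 210.] [ 582.7 -174.1] [42.7 11.9] 85.6 0.1167
```

>>> carry_out(moves=[[[0, 0.06, 0, 0.04, 0.04, 0.4, -0.3], [0, 0, 0, 0, 0, 0.4, -0.3], [0, 0, 0, 0, 0, 0.4, -0.3], [0, 0, 0, 0, 0, 0.4, -0.3], [0, 0, 0, 0, 0, 0.38, -0.3], [0, 0, 0, 0, 0, 0, -0.3], [0, 0, 0, 0, 0, 0, -0.3]]])

```text
time: 13.2
tool_pos: [0.5453, -0.1743, 0.0936]
tool_rot: [-0.001, 0.999, -0.04, 0.003]
contact_force: [0.4, 0.0, 0.2]
gripper_width: 0.351
```

>>> carry_out(moves=[[[0, 0, 0, 0, 0, 0, -1], [0, 0, 0, 0, 0, 0, -1], [0, 0, 0, 0, 0, 0, -1], [0, 0, 0, 0, 0, 0, -1], [0, 0, 0, 0, 0, 0, -1], [0, 0, 0, 0, 0, 0, -1]]])

```text
time: 13.7
tool_pos: [0.5456, -0.1747, 0.0951]
tool_rot: [-0.0, 0.999, -0.039, 0.003]
contact_force: [-3.2, -0.9, 6.3]
gripper_width: 0.127
```

Run:
```python
from h import *
s=state();p=s['tool_pos'];print(p,s['tool_rot'],s['gripper_width'])
plan([((p[0],p[1],.24),-4.6,-1),((.539,.017,.235),4.6,-1)])
```

```text
[ 0.54563917 -0.17473826  0.09508799] [-1.87085062e-04  9.99219796e-01 -3.93742545e-02  3.07133029e-03] 0.12717234811014466
[[[-0.001,-0.014,0.003,0.004,0.0,-0.725,-1],[-0.002,-0.014,0.004,0.004,-0.001,-0.724,-1],[-0.001,-0.014,0.003,0.003,0.0,-0.725,-1],[-0.002,-0.014,0.004,0.001,0.0,-0.724,-1],[-0.001,-0.014,0.003,0.001,0.0,-0.725,-1],[0.0,0.0,-0.307,-0.092,-0.794,0.021,-1],[0.0,0.0,-0.306,-0.07,-0.797,0.021,-1],[0.0,0.0,-0.307,-0.049,-0.797,0.021,-1]]]
[[[0.0,0.0,-0.306,-0.027,-0.799,0.021,-1],[0.0,0.0,-0.307,-0.007,-0.8,0.02,-1],[0.0,0.0,-0.307,0.016,-0.799,0.021,-1]]]
11 end [0.539 0.017 0.235] [0.997 0.08  0.   ]
```

>>> carry_out(moves=[[[0, 0, 0, 0, 0, -0.4, -1], [0, 0, 0, 0, 0, -0.7, -1], [0, 0, 0, 0, 0, -0.8, -1], [0, 0, 0, 0, 0, -0.9, -1], [0, 0, 0, 0, 0, -0.85, -1], [0, 0, 0, 0, 0, 0, -1]]])

```text
time: 14.2
tool_pos: [0.5482, -0.1761, 0.2492]
tool_rot: [0.002, 0.999, -0.04, 0.01]
contact_force: [1.0, 0.1, 0.2]
gripper_width: 0.127
```

>>> carry_out(moves=[[[0, -0.07, -0.3, -0.09, -0.79, 0.02, -1], [0, 0, -0.31, -0.07, -0.8, 0.02, -1], [0, 0, -0.31, -0.05, -0.8, 0.02, -1], [0, 0, -0.31, -0.03, -0.8, 0.02, -1], [0, 0, -0.31, 0, -0.8, 0.02, -1], [0, 0, -0.31, 0.02, -0.8, 0.02, -1], [0, 0, 0, 0, 0, 0, -1], [0, 0, 0, 0, 0, 0, -1]]])

```text
time: 14.87
tool_pos: [0.5378, 0.0189, 0.2343]
tool_rot: [-0.001, 0.999, 0.042, -0.0]
contact_force: [0.9, 0.0, -0.8]
gripper_width: 0.124
```

Run:
```python
from h import *
s=state();print(s['tool_pos'],s['tool_rot'],s['gripper_width'],s['contact_force'])
f=grab_frame('wrist');save(f,'w10');T=wristT(s,f);np.savez('w10.npz',T=T,**f)
zoom('w10',190,320,80,240,3.6,'w10z')
heldedge(f,T,s['tool_pos'][2]-.0065)
```

```text
[0.53781114 0.01889118 0.23432208] [-9.30404609e-04  9.99101902e-01  4.23616456e-02 -1.24477695e-04] 0.12371326284083782 [ 0.92628105  0.01087622 -0.83143781]
edge px 366 z 0.2263 rows 160 199
160 [532.2  62.6] 2.1
166 [532.9  59.4] 4.8
172 [533.2  56.2] 4.9
178 [533.7  52.9] 4.3
184 [534.   49.5] 4.4
190 [534.3  46.1] 4.4
196 [534.6  42.7] 7.7
[[527.2999877929688, 62.20000076293945], [529.2000122070312, 40.5], [540.2000122070312, 41.5], [538.4000244140625, 63.20000076293945]] 4.79417610168457
```

View pics/w10z.png

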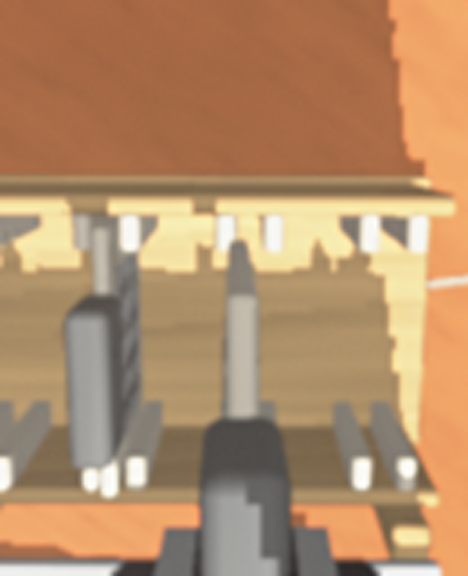

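>>> carry_out(moves=[[[0, 0, 0, 0.03, 0.06, 0.5, -1], [0, 0, 0, 0, 0, 0.5, -1], [0, 0, 0, 0, 0, 0.45, -1], [0, 0, 0, 0, 0, 0, -1], [0, 0, 0, 0, 0, 0, -1], [0, 0, 0, 0, 0, 0, -1]]])

```text
time: 15.42
tool_pos: [0.5399, 0.0145, 0.1774]
tool_rot: [-0.001, 0.999, 0.04, 0.0]
contact_force: [0.7, 0.7, -0.6]
gripper_width: 0.126
```

>>> carry_out(moves=[[[0, 0, -0.02, -0.01, -0.03, 0, -1], [0, 0, 0, 0, 0, 0, -1], [0, 0, 0, 0, 0, 0.2, -1], [0, 0, 0, 0, 0, 0.2, -1], [0, 0, 0, 0, 0, 0.25, -1], [0, 0, 0, 0, 0, 0, -1]]])

```text
time: 15.92
tool_pos: [0.5382, 0.0169, 0.1475]
tool_rot: [-0.001, 0.999, 0.042, -0.001]
contact_force: [2.8, -0.5, -3.1]
gripper_width: 0.131
```

>>> carry_out(moves=[[[0, 0, 0, 0.03, 0.03, 0.1, -1], [0, 0, 0, 0, 0, 0.25, -1], [0, 0, 0, 0, 0, 0.25, -1], [0, 0, 0, 0, 0, 0.25, -1], [0, 0, 0, 0, 0, 0.2, -1], [0, 0, 0, 0, 0, 0.1, -1], [0, 0, 0, 0, 0, 0.05, -1], [0, 0, 0, 0, 0, 0, -1]]])

```text
time: 16.58
tool_pos: [0.5394, 0.0157, 0.1014]
tool_rot: [-0.001, 0.999, 0.042, -0.001]
contact_force: [1.3, -0.0, -1.5]
gripper_width: 0.128
```

>>> carry_out(moves=[[[0, 0, 0, 0, 0, 0.06, -1], [0, 0, 0, 0, 0, 0.06, -1], [0, 0, 0, 0, 0, 0.04, -1], [0, 0, 0, 0, 0, 0.03, -1], [0, 0, 0, 0, 0, 0, -1], [0, 0, 0, 0, 0, 0, -1]]])

```text
time: 17.08
tool_pos: [0.541, 0.0157, 0.0972]
tool_rot: [-0.001, 0.999, 0.042, 0.0]
contact_force: [-2.8, 0.6, 8.8]
gripper_width: 0.127
```

>>> carry_out(moves=[[[0, 0, 0, 0, 0, 0, -0.4], [0, 0, 0, 0, 0, 0, -0.4], [0, 0, 0, 0, 0, 0, -0.4], [0, 0, 0, 0, 0, -0.4, -0.4], [0, 0, 0, 0, 0, -0.8, -0.4], [0, 0, 0, 0, 0, -0.9, -0.4], [0, 0, 0, 0, 0.75, -0.9, -0.4], [0, 0, 0.2, 0, 0.75, 0, -0.4]]])

```text
time: 17.75
tool_pos: [0.5486, -0.0412, 0.219]
tool_rot: [0.0, 0.999, 0.035, 0.006]
contact_force: [0.2, -0.3, 1.8]
gripper_width: 0.297
```

>>> carry_out(moves=[[[0, 0, 0, 0, 0, 0, -0.3], [0, 0, 0, 0, 0, 0, -0.3]]])

```text
time: 17.92
tool_pos: [0.5449, -0.042, 0.2107]
tool_rot: [-0.001, 0.999, 0.032, -0.0]
contact_force: [-0.8, 0.4, -0.0]
gripper_width: 0.352
```

Run:
```python
from h import *
s=state();print(s['time'],s['tool_pos'],s['tool_rot'],s['gripper_width'],s['contact_force'])
f=grab_frame('wrist');save(f,'w11');T=wristT(s,f);np.savez('w11.npz',T=T,**f)
rackh(f,T)
plan([((.565,-.2,.24),-4.6,-.3),((.5835,-.1765,.17),-4.6,-.3)])
```

```text
17.9167 [ 0.54490282 -0.04203681  0.21066472] [-1.19256314e-03  9.99486069e-01  3.20329943e-02 -2.52570164e-04] 0.3523496764139918 [-0.78375877  0.37134233 -0.03836585]
rack handle 820 [205. 122.] [498.1  16.2] [12.2 42.9] 4.6 0.1189
rack handle 806 [257. 122.] [539.4  19.2] [11.8 42.2] 4.6 0.1189
[[[-0.007,0.006,0.334,0.051,0.799,-0.154,-0.3],[-0.006,0.005,0.333,0.074,0.797,-0.154,-0.3],[-0.007,0.006,0.334,0.098,0.794,-0.154,-0.3],[-0.007,0.005,0.333,0.121,0.792,-0.152,-0.3],[-0.007,0.006,0.334,0.143,0.788,-0.153,-0.3],[0.0,0.0,0.0,0.138,-0.208,0.583,-0.3],[0.0,0.0,0.0,0.138,-0.207,0.584,-0.3],[0.0,0.0,0.0,0.138,-0.208,0.583,-0.3]]]
8 end [ 0.5835 -0.1765  0.17  ] [ 0.997 -0.08   0.   ]
```

View pics/w11.png

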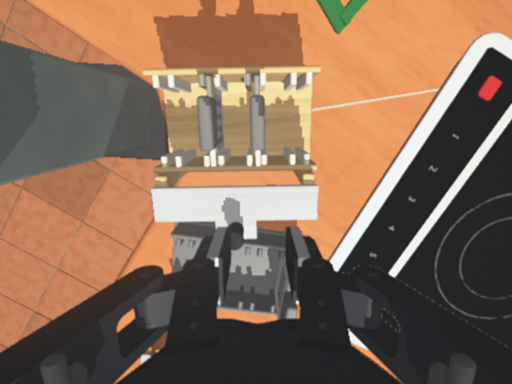

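>>> carry_out(moves=[[[0, 0, 0.33, 0.05, 0.8, -0.15, -0.3], [0, 0, 0.33, 0.07, 0.8, -0.15, -0.3], [0, 0, 0.33, 0.1, 0.79, -0.15, -0.3], [0, 0, 0.33, 0.12, 0.79, -0.15, -0.3], [0, 0, 0.33, 0.14, 0.79, -0.15, -0.3], [0, 0, 0, 0.14, -0.21, 0.58, -0.3], [0, 0, 0, 0.14, -0.21, 0.58, -0.3], [0, 0, 0, 0.14, -0.21, 0.58, -0.3]]])

```text
time: 18.63
tool_pos: [0.584, -0.1753, 0.1686]
tool_rot: [-0.002, 0.999, -0.039, -0.001]
contact_force: [0.4, 0.8, 0.6]
gripper_width: 0.346
```

>>> carry_out(moves=[[[0, 0, 0, 0, 0, 0, -0.3], [0, 0, 0, 0, 0, 0, -0.3]]])

```text
time: 18.8
tool_pos: [0.5826, -0.1742, 0.1675]
tool_rot: [-0.002, 0.999, -0.038, -0.003]
contact_force: [-0.0, 0.9, 0.1]
gripper_width: 0.348
```

Run:
```python
from h import *
s=state();print(s['tool_pos'],s['gripper_width'])
plan([((.584,-.1765,.09),-4.4,-.3,5)])
f=grab_frame('wrist');handles(f,wristT(s,f))
```

```text
[ 0.58256353 -0.17420464  0.16753861] 0.34811109581867256
[[[-0.009,0.016,0.002,0.011,0.012,0.388,-0.3],[-0.01,0.016,0.002,0.01,0.013,0.387,-0.3],[-0.009,0.017,0.002,0.01,0.011,0.388,-0.3],[-0.009,0.016,0.003,0.009,0.012,0.387,-0.3],[-0.009,0.016,0.002,0.008,0.011,0.388,-0.3]]]
5 end [ 0.584  -0.1765  0.09  ] [ 0.997 -0.077  0.   ]
912 [261. 211.] [ 583.8 -174. ] [42.5 11.5] 85.3 0.1167
```

>>> carry_out(moves=[[[0, 0.06, 0, 0.03, 0.03, 0.4, -0.3], [0, 0, 0, 0, 0, 0.4, -0.3], [0, 0, 0, 0, 0, 0.4, -0.3], [0, 0, 0, 0, 0, 0.4, -0.3], [0, 0, 0, 0, 0, 0.38, -0.3], [0, 0, 0, 0, 0, 0, -0.3], [0, 0, 0, 0, 0, 0, -0.3]]])

```text
time: 19.43
tool_pos: [0.5856, -0.1772, 0.0923]
tool_rot: [-0.001, 0.999, -0.039, 0.002]
contact_force: [-0.3, 1.0, 0.6]
gripper_width: 0.355
```

>>> carry_out(moves=[[[0, 0, 0, 0, 0, 0, -1], [0, 0, 0, 0, 0, 0, -1], [0, 0, 0, 0, 0, 0, -1], [0, 0, 0, 0, 0, 0, -1], [0, 0, 0, 0, 0, 0, -1], [0, 0, 0, 0, 0, 0, -1]]])

```text
time: 19.93
tool_pos: [0.5866, -0.1777, 0.0939]
tool_rot: [-0.0, 0.999, -0.039, 0.004]
contact_force: [-1.4, 0.3, 6.8]
gripper_width: 0.131
```

Run:
```python
from h import *
s=state();p=s['tool_pos'];print(p,s['tool_rot'],s['gripper_width'])
plan([((p[0],p[1],.24),-4.6,-1),((.581,.02,.235),4.6,-1)])
```

```text
[ 0.58664636 -0.17772401  0.0939167 ] [-2.21552035e-04  9.99239916e-01 -3.88195058e-02  3.54793779e-03] 0.13074842430433323
[[[-0.002,-0.016,0.006,0.005,-0.001,-0.73,-1],[-0.001,-0.016,0.006,0.004,0.0,-0.731,-1],[-0.002,-0.017,0.006,0.003,0.0,-0.73,-1],[-0.002,-0.016,0.006,0.002,0.0,-0.731,-1],[-0.001,-0.016,0.006,0.002,-0.001,-0.73,-1],[0.0,0.0,-0.307,-0.09,-0.819,0.021,-1],[0.0,0.0,-0.306,-0.067,-0.822,0.021,-1],[0.0,0.0,-0.307,-0.046,-0.822,0.021,-1]]]
[[[0.0,0.0,-0.307,-0.023,-0.824,0.02,-1],[0.0,0.0,-0.306,-0.002,-0.824,0.021,-1],[0.0,0.0,-0.307,0.02,-0.824,0.021,-1]]]
11 end [0.581 0.02  0.235] [0.997 0.08  0.   ]
```

>>> carry_out(moves=[[[0, 0, 0, 0, 0, -0.4, -1], [0, 0, 0, 0, 0, -0.7, -1], [0, 0, 0, 0, 0, -0.8, -1], [0, 0, 0, 0, 0, -0.9, -1], [0, 0, 0, 0, 0, -0.87, -1], [0, 0, 0, 0, 0, 0, -1]]])

```text
time: 20.43
tool_pos: [0.5886, -0.1789, 0.2484]
tool_rot: [0.002, 0.999, -0.039, 0.009]
contact_force: [0.6, 0.6, 0.4]
gripper_width: 0.131
```

>>> carry_out(moves=[[[0, -0.07, -0.3, -0.09, -0.82, 0.02, -1], [0, 0, -0.31, -0.07, -0.82, 0.02, -1], [0, 0, -0.31, -0.05, -0.82, 0.02, -1], [0, 0, -0.31, -0.02, -0.82, 0.02, -1], [0, 0, -0.31, 0, -0.82, 0.02, -1], [0, 0, -0.31, 0.02, -0.8, 0.02, -1], [0, 0, 0, 0, 0, 0, -1], [0, 0, 0, 0, 0, 0, -1]]])

```text
time: 21.1
tool_pos: [0.5784, 0.0204, 0.2337]
tool_rot: [-0.001, 0.999, 0.043, -0.001]
contact_force: [-0.5, 0.2, -1.5]
gripper_width: 0.132
```

Run:
```python
from h import *
s=state();print(s['tool_pos'],s['tool_rot'],s['gripper_width'],s['contact_force'])
f=grab_frame('wrist');save(f,'w12');T=wristT(s,f);np.savez('w12.npz',T=T,**f)
zoom('w12',190,320,80,240,3.6,'w12z')
heldedge(f,T,s['tool_pos'][2]-.0065)
```

```text
[0.57838304 0.02039248 0.23365576] [-9.89122296e-04  9.99063277e-01  4.32539743e-02 -8.27129363e-04] 0.13219805719634486 [-0.53761341  0.16212825 -1.54435677]
edge px 341 z 0.2268 rows 162 199
162 [574.   63.3] 0.0
168 [573.7  60.1] 4.3
174 [574.   56.8] 4.3
180 [574.3  53.5] 4.3
186 [574.6  50.2] 4.3
192 [574.9  46.8] 4.4
198 [575.2  43.4] 5.5
[[569.0, 62.900001525878906], [570.7999877929688, 42.400001525878906], [579.5999755859375, 43.20000076293945], [577.7999877929688, 63.70000076293945]] 4.920510292053223
```

View pics/w12z.png

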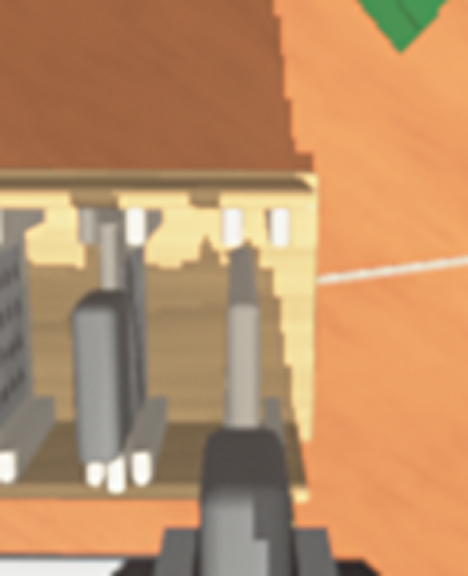

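>>> carry_out(moves=[[[0, 0, 0.04, 0.05, -0.03, 0.5, -1], [0, 0, 0, 0, 0, 0.5, -1], [0, 0, 0, 0, 0, 0.45, -1], [0, 0, 0, 0, 0, 0, -1], [0, 0, 0, 0, 0, 0, -1], [0, 0, 0, 0, 0, 0, -1]]])

```text
time: 21.65
tool_pos: [0.5811, 0.0195, 0.1769]
tool_rot: [-0.001, 0.999, 0.039, -0.0]
contact_force: [0.2, -0.7, 0.4]
gripper_width: 0.129
```

>>> carry_out(moves=[[[0, 0, -0.02, 0.02, 0, 0, -1], [0, 0, 0, 0, 0, 0, -1], [0, 0, 0, 0, 0, 0.2, -1], [0, 0, 0, 0, 0, 0.2, -1], [0, 0, 0, 0, 0, 0.25, -1], [0, 0, 0, 0, 0, 0, -1]]])

```text
time: 22.15
tool_pos: [0.5802, 0.0208, 0.1467]
tool_rot: [-0.001, 0.999, 0.041, -0.002]
contact_force: [1.7, -0.1, -2.5]
gripper_width: 0.126
```

>>> carry_out(moves=[[[0, 0, 0, 0.01, 0, 0.1, -1], [0, 0, 0, 0, 0, 0.25, -1], [0, 0, 0, 0, 0, 0.25, -1], [0, 0, 0, 0, 0, 0.25, -1], [0, 0, 0, 0, 0, 0.2, -1], [0, 0, 0, 0, 0, 0.1, -1], [0, 0, 0, 0, 0, 0.05, -1], [0, 0, 0, 0, 0, 0, -1]]])

```text
time: 22.82
tool_pos: [0.5809, 0.0208, 0.101]
tool_rot: [-0.001, 0.999, 0.041, -0.002]
contact_force: [1.1, 0.6, -0.6]
gripper_width: 0.128
```

>>> carry_out(moves=[[[0, 0, 0, 0, 0, 0.06, -1], [0, 0, 0, 0, 0, 0.05, -1], [0, 0, 0, 0, 0, 0.03, -1], [0, 0, 0, 0, 0, 0.03, -1], [0, 0, 0, 0, 0, 0, -1], [0, 0, 0, 0, 0, 0, -1]]])

```text
time: 23.32
tool_pos: [0.5818, 0.0208, 0.0959]
tool_rot: [-0.001, 0.999, 0.041, -0.0]
contact_force: [-1.0, 1.0, 3.3]
gripper_width: 0.124
```

>>> carry_out(moves=[[[0, 0, 0, 0, 0, 0, -0.4], [0, 0, 0, 0, 0, 0, -0.4], [0, 0, 0, 0, 0, 0, -0.4], [0, 0, 0, 0, 0, -0.4, -0.4], [0, 0, 0, 0, 0, -0.8, -0.4], [0, 0, 0, 0, 0, -0.9, -0.4], [0, 0, 0, -0.7, 0.9, -0.9, -0.4], [0, 0, 0, -0.7, 0.9, 0, 0]]])

```text
time: 23.98
tool_pos: [0.5448, -0.0416, 0.2124]
tool_rot: [0.0, 0.999, 0.043, 0.005]
contact_force: [0.3, -0.8, 0.4]
gripper_width: 0.426
```

>>> carry_out(moves=[[[0, 0, 0, 0, 0, 0, 0], [0, 0, 0, 0, 0, 0, 0]]])

```text
time: 24.15
tool_pos: [0.5405, -0.043, 0.2051]
tool_rot: [-0.001, 0.999, 0.04, -0.0]
contact_force: [-0.1, 0.3, 0.6]
gripper_width: 0.501
```

Run:
```python
from h import *
s=state();print(s['time'],s['tool_pos'],s['tool_rot'],s['gripper_width'],s['contact_force'])
f=grab_frame('wrist');save(f,'w13');T=wristT(s,f);np.savez('w13.npz',T=T,**f)
rackh(f,T)
plan([((.526,-.0825,.16),4.6,0),((.526,-.0825,.107),4.6,0)])
f=grab_frame('top');save(f,'t13');np.savez('t13.npz',**f);zoom('t13',150,370,145,255,3.6,'t13z')
```

```text
24.15 [ 0.54047147 -0.04300819  0.20513658] [-1.05611969e-03  9.99216743e-01  3.95559724e-02 -3.32344152e-04] 0.5012144306536844 [-0.10555702  0.29246597  0.61131527]
rack handle 865 [209. 121.] [497.1  16.1] [12.2 42.5] 4.6 0.1188
rack handle 836 [263. 121.] [538.9  19.4] [11.2 42.4] 4.5 0.1189
rack handle 865 [315. 120.] [579.2  22.9] [12.2 43.2] 4.4 0.1188
[[[-0.016,0.009,0.001,-0.222,0.49,0.555,0],[-0.015,0.009,0.002,-0.222,0.489,0.555,0],[0.0,0.0,0.0,0.0,0.0,0.663,0],[0.0,0.0,0.0,0.0,0.0,0.662,0]]]
4 end [ 0.526  -0.0825  0.107 ] [ 0.997  0.08  -0.   ]
```

View pics/w13.png

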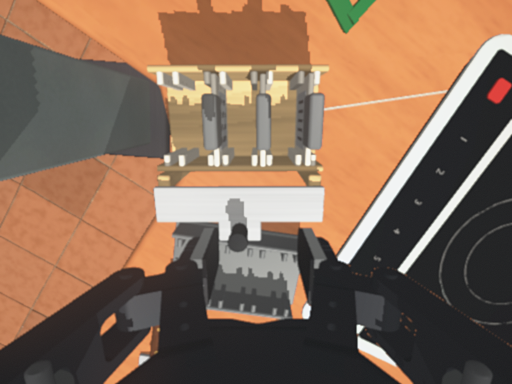

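View pics/t13z.png

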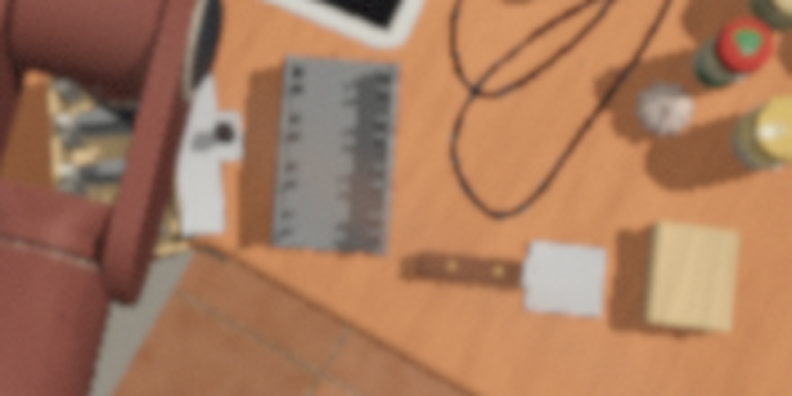

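>>> carry_out(moves=[[[0, 0, 0, -0.22, 0.49, 0.55, 0], [0, 0, 0, -0.22, 0.49, 0.55, 0], [0, 0, 0, 0, 0, 0, 0], [0, 0, 0, 0, 0, 0, 0]]])

```text
time: 24.58
tool_pos: [0.5254, -0.0814, 0.1581]
tool_rot: [-0.002, 0.999, 0.041, -0.003]
contact_force: [0.4, -0.6, -0.2]
gripper_width: 0.505
```

>>> carry_out(moves=[[[0, 0, 0, 0, 0.01, 0.6, 0], [0, 0, 0, 0, 0, 0.6, 0], [0, 0, 0, 0, 0, 0, 0], [0, 0, 0, 0, 0, 0, -1], [0, 0, 0, 0, 0, 0, -1], [0, 0, 0, 0, 0, 0, -1], [0, 0, 0, 0, 0, 0, -1], [0, 0, 0, 0, 0, 0, -1]]])

```text
time: 25.25
tool_pos: [0.5261, -0.0821, 0.1145]
tool_rot: [-0.001, 0.999, 0.041, -0.002]
contact_force: [-5.6, 1.4, 2.1]
gripper_width: 0.163
```

>>> carry_out(moves=[[[0, 0, 0, 0, -0.15, 0, -1], [0, 0, 0, 0, -0.15, 0, -1], [0, 0, 0, 0, -0.15, 0, -1], [0, 0, 0, 0, -0.15, 0, -1], [0, 0, 0, 0, -0.1, 0, -1], [0, 0, 0, 0, 0, 0, -1], [0, 0, 0, 0, 0, 0, -1]]])

```text
time: 25.83
tool_pos: [0.5238, -0.0541, 0.1145]
tool_rot: [-0.001, 0.999, 0.041, -0.002]
contact_force: [-5.9, 0.3, 2.0]
gripper_width: 0.162
```

>>> carry_out(moves=[[[0, 0, 0, 0, -0.07, 0, -1], [0, 0, 0, 0, -0.06, 0, -1], [0, 0, 0, 0, 0, 0, -1], [0, 0, 0, 0, 0, 0, -1]]])

```text
time: 26.17
tool_pos: [0.5237, -0.052, 0.1146]
tool_rot: [0.002, 0.999, 0.041, -0.001]
contact_force: [-5.3, -9.2, -0.2]
gripper_width: 0.161
```

>>> carry_out(moves=[[[0, 0, 0, 0, 0.04, 0, -1], [0, 0, 0, 0, 0, 0, -0.1], [0, 0, 0, 0, 0, 0, -0.1], [0, 0, 0, 0, 0, -0.4, -0.1], [0, 0, 0, 0, 0, -0.8, -0.1], [0, 0, 0, 0, 0, -0.8, -0.1], [0, 0, 0, 0, 0.1, -0.8, 0.5], [0, 0, 0, 0, 0.5, -0.8, 1]]])

```text
time: 26.83
tool_pos: [0.5266, -0.0733, 0.2599]
tool_rot: [-0.001, 0.999, 0.043, 0.001]
contact_force: [0.9, -0.5, -1.1]
gripper_width: 0.718
```

Run:
```python
from h import *
s=state();f=grab_frame('wrist');save(f,'w14');T=wristT(s,f);np.savez('w14.npz',T=T,**f)
print(s['time'],s['tool_pos'])
fr=f['frame'].astype(int);W=cloud(f,T);u,v=np.meshgrid(range(512),range(384))
m=(fr.min(2)>150)&(fr.max(2)-fr.min(2)<40)&(abs(W[...,2]-.1)<.004)&(W[...,1]<.05)&(W[...,1]>-.12)
P=np.array([ray(f,a,b,.1005,T)[:2] for a,b in zip(u[m],v[m])])*1000
print(cv2.minAreaRect(P.astype(np.float32)))
plan([((.42,-.4,.3),0,1)])
```

```text
26.8333 [ 0.52658746 -0.07328929  0.25985827]
((521.263671875, -35.60295867919922), (154.62237548828125, 51.35163497924805), 4.828001976013184)
[[[0.005,-0.015,0.094,-0.339,0.779,-0.08,1],[0.006,-0.014,0.095,-0.333,0.783,-0.079,1],[0.005,-0.015,0.094,-0.326,0.785,-0.08,1],[0.006,-0.014,0.094,-0.32,0.787,-0.079,1],[0.005,-0.015,0.094,-0.314,0.79,-0.079,1],[0.006,-0.015,0.095,-0.308,0.793,-0.08,1],[0.005,-0.014,0.094,-0.3,0.795,-0.079,1],[0.006,-0.015,0.094,-0.295,0.797,-0.08,1]]]
[[[0.005,-0.014,0.094,-0.288,0.8,-0.079,1],[0.006,-0.015,0.095,-0.281,0.802,-0.079,1]]]
10 end [ 0.42 -0.4   0.3 ] [ 1. -0.  0.]
```

View pics/w14.png

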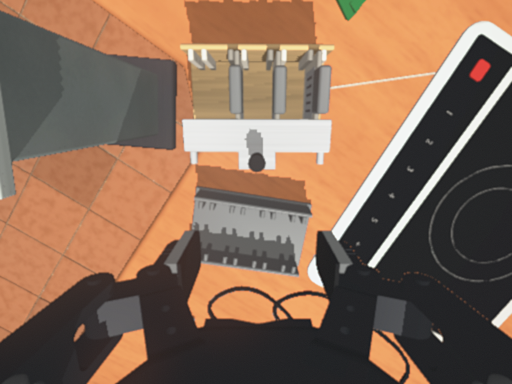

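>>> carry_out(moves=[[[0, 0, 0.09, -0.34, 0.78, -0.08, 1], [0, 0, 0.09, -0.33, 0.78, -0.08, 1], [0, 0, 0.09, -0.33, 0.78, -0.08, 1], [0, 0, 0.1, -0.32, 0.79, -0.08, 1], [0, 0, 0.1, -0.31, 0.79, -0.08, 1], [0, 0, 0.1, -0.31, 0.79, -0.08, 1], [0, 0, 0.1, -0.3, 0.8, -0.08, 1], [0, 0, 0.1, -0.29, 0.8, -0.08, 1]]])

```text
time: 27.55
tool_pos: [0.4384, -0.3343, 0.2836]
tool_rot: [-0.0, 1.0, 0.007, 0.0]
contact_force: [0.6, -0.2, 0.1]
gripper_width: 1.002
```

>>> carry_out(moves=[[[0, 0, 0.09, -0.29, 0.8, -0.08, 1], [0, 0, 0.09, -0.28, 0.8, -0.08, 1], [0, 0, 0, 0, 0, 0, 1], [0, 0, 0, 0, 0, 0, 1]]])

```text
time: 27.88
tool_pos: [0.4164, -0.3984, 0.2893]
tool_rot: [-0.001, 1.0, -0.002, -0.0]
contact_force: [-0.1, 0.5, -0.2]
gripper_width: 1.003
```

Run:
```python
from h import *
s=state();f=grab_frame('wrist');save(f,'w15');T=wristT(s,f);np.savez('w15.npz',T=T,**f)
print(s['time'],s['tool_pos'],s['joint_pos'])
f=grab_frame('top');save(f,'t15');np.savez('t15.npz',**f);zoom('t15',150,370,145,255,3.6,'t15z')
```

```text
27.8833 [ 0.41637368 -0.39837368  0.28931385] [-8.92632865e-01 -9.03223452e-02  1.65808313e+00  4.14396297e-04
  1.57485059e+00 -8.89232700e-01]
```

View pics/w15.png

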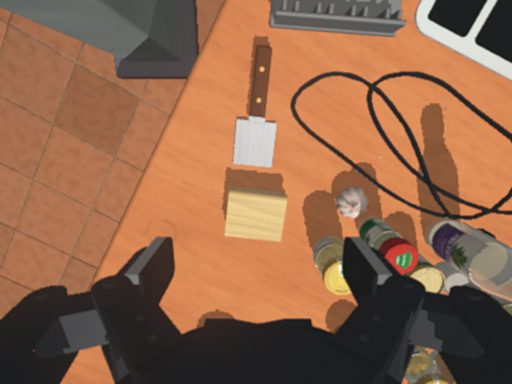

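View pics/t15z.png

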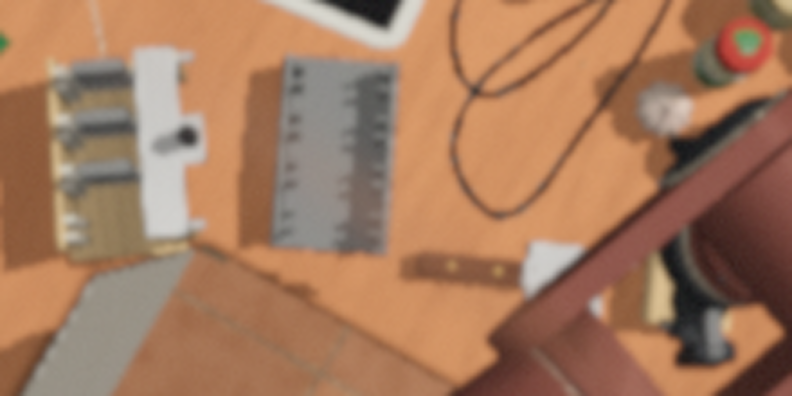

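```bash
cat >> h.py <<'E'
def scr(f,T):
    W=cloud(f,T);fr=f['frame'].astype(int);u,v=np.meshgrid(range(512),range(384))
    reg=(W[...,0]>.33)&(W[...,0]<.49)
    hsv=cv2.cvtColor(f['frame'],cv2.COLOR_RGB2HSV).astype(int)
    o={}
    for n,m,zt in (('handle',reg&(abs(W[...,2]-.021)<.005)&(fr[...,0]<150)&(W[...,1]<-.2)&(W[...,1]>-.42),.022),
                ('blade',reg&(hsv[...,1]<50)&(hsv[...,2]>120)&(W[...,2]<.015)&(W[...,1]<-.2),.005),
                ('block',reg&(abs(W[...,2]-.035)<.006)&(W[...,1]<-.38)&(hsv[...,1]<140),.036)):
        nn,l,st,c=cv2.connectedComponentsWithStats(m.astype(np.uint8))
        if nn<2: print(n,'none');continue
        k=l==1+np.argmax(st[1:,4]);cnt=k.astype(np.uint8)
        P=np.array([ray(f,a,b,zt,T)[:2] for a,b in zip(u[k],v[k])])*1000
        r=cv2.minAreaRect(P.astype(np.float32));o[n]=r
        print(n,k.sum(),np.median(W[k][:,2]).round(4),np.round(r[0],1),np.round(r[1],1),round(r[2],2),np.round(cv2.boxPoints(r),1).tolist())
    return o
E
python3 - <<'E'
from h import *
f=dict(np.load('w15.npz'));scr(f,f['T']);zoom('w15',210,310,30,260,2.6,'w15z')
E
```

```text
handle 1090 0.0209 [ 418.8 -287.3] [91.3 21.7] 83.62 [[402.8999938964844, -331.3999938964844], [424.5, -333.8999938964844], [434.70001220703125, -243.1999969482422], [413.1000061035156, -240.8000030517578]]
blade 1736 0.0041 [ 409.8 -371.2] [66.6 59.1] 83.68 [[376.79998779296875, -401.0], [435.5, -407.5], [442.8999938964844, -341.29998779296875], [384.1000061035156, -334.79998779296875]]
block 2697 0.0351 [ 410.9 -474.6] [74.6 85.8] 82.66 [[363.6000061035156, -506.1000061035156], [448.6000061035156, -517.0999755859375], [458.20001220703125, -443.1000061035156], [373.1000061035156, -432.1000061035156]]
```

View pics/w15z.png

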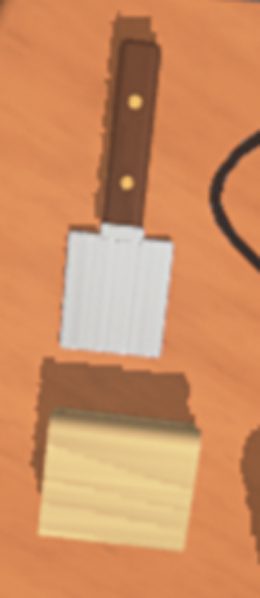

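Run:
```python
from h import *
plan([((.4185,-.3048,.09),-6.4,0.2)])
```

```text
[[[-0.003,0.002,0.182,0.006,-0.326,0.71,0.2],[-0.003,0.001,0.182,0.001,-0.327,0.711,0.2],[-0.003,0.002,0.183,-0.005,-0.326,0.71,0.2],[-0.003,0.002,0.182,-0.01,-0.327,0.71,0.2],[-0.003,0.002,0.182,-0.015,-0.327,0.71,0.2],[-0.003,0.001,0.182,-0.02,-0.326,0.71,0.2],[-0.003,0.002,0.182,-0.026,-0.326,0.71,0.2]]]
7 end [ 0.4185 -0.3048  0.09  ] [ 0.994 -0.111 -0.   ]
```

>>> carry_out(moves=[[[0, 0, 0.18, 0, -0.33, 0.71, 0.2], [0, 0, 0.18, 0, -0.33, 0.71, 0.2], [0, 0, 0.18, 0, -0.33, 0.71, 0.2], [0, 0, 0.18, -0.01, -0.33, 0.71, 0.2], [0, 0, 0.18, -0.01, -0.33, 0.71, 0.2], [0, 0, 0.18, -0.02, -0.33, 0.71, 0.2], [0, 0, 0.18, -0.03, -0.33, 0.71, 0.2], [0, 0, 0, 0, 0, 0, 0.2]]])

```text
time: 28.65
tool_pos: [0.4147, -0.2975, 0.083]
tool_rot: [-0.005, 0.999, -0.054, -0.006]
contact_force: [-1.5, 0.6, -1.5]
gripper_width: 0.603
```

>>> carry_out(moves=[[[0, 0, 0, 0, 0, 0, 0.2], [0, 0, 0, 0, 0, 0, 0.2]]])

```text
time: 28.82
tool_pos: [0.419, -0.3047, 0.0917]
tool_rot: [0.0, 0.999, -0.055, 0.0]
contact_force: [0.1, 0.0, 0.3]
gripper_width: 0.597
```

Run:
```python
from h import *
s=state();f=grab_frame('wrist');save(f,'w16');T=wristT(s,f);np.savez('w16.npz',T=T,**f)
print(s['time'],s['tool_pos'],s['tool_rot'])
scr(f,T)
plan([((.4185,-.3048,.006),-6.4,0.2,5)])
```

```text
28.8167 [ 0.41904723 -0.30470438  0.09165998] [ 1.10269576e-04  9.98508654e-01 -5.45932796e-02  1.72128036e-04]
handle 3104 0.0209 [ 419.2 -286.7] [91.4 22. ] 83.67 [[403.29998779296875, -330.8999938964844], [425.1000061035156, -333.3999938964844], [435.20001220703125, -242.5], [413.3999938964844, -240.10000610351562]]
blade 3965 0.0041 [ 409.9 -370.7] [66.  59.1] 83.67 [[376.8999938964844, -400.20001220703125], [435.70001220703125, -406.70001220703125], [443.0, -341.1000061035156], [384.20001220703125, -334.6000061035156]]
block none
[[[0.003,-0.003,0.004,-0.005,-0.003,0.432,0.2],[0.002,-0.004,0.004,-0.005,-0.004,0.432,0.2],[0.003,-0.003,0.003,-0.005,-0.003,0.432,0.2],[0.002,-0.004,0.004,-0.005,-0.003,0.432,0.2],[0.003,-0.003,0.004,-0.005,-0.003,0.432,0.2]]]
5 end [ 0.4185 -0.3048  0.006 ] [ 0.994 -0.111  0.   ]
```

View pics/w16.png

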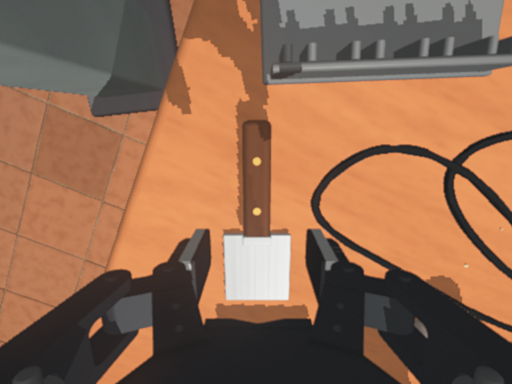

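>>> carry_out(moves=[[[0, 0, 0, -0.01, 0, 0.4, 0.2], [0, 0, 0, 0, 0, 0.4, 0.2], [0, 0, 0, 0, 0, 0.4, 0.2], [0, 0, 0, 0, 0, 0.35, 0.2], [0, 0, 0, 0, 0, 0.2, 0.2], [0, 0, 0, 0, 0, 0.15, 0.2], [0, 0, 0, 0, 0, 0.08, 0.2], [0, 0, 0, 0, 0, 0, 0.2]]])

```text
time: 29.53
tool_pos: [0.4175, -0.3044, 0.0108]
tool_rot: [-0.001, 0.998, -0.055, -0.001]
contact_force: [0.8, 0.4, 0.5]
gripper_width: 0.603
```

>>> carry_out(moves=[[[0, 0, 0, 0, 0, 0, 0.2], [0, 0, 0, 0, 0, 0, 0.2]]])

```text
time: 29.7
tool_pos: [0.4177, -0.3045, 0.0114]
tool_rot: [-0.0, 0.998, -0.055, -0.0]
contact_force: [1.2, 0.6, 0.1]
gripper_width: 0.601
```

>>> carry_out(moves=[[[0, 0, 0, 0, 0, 0.08, 0.2], [0, 0, 0, 0, 0, 0.05, 0.2], [0, 0, 0, 0, 0, 0, -1], [0, 0, 0, 0, 0, 0, -1], [0, 0, 0, 0, 0, 0, -1], [0, 0, 0, 0, 0, 0, -1], [0, 0, 0, 0, 0, 0, -1], [0, 0, 0, 0, 0, 0, -1]]])

```text
time: 30.37
tool_pos: [0.4173, -0.304, 0.0053]
tool_rot: [-0.001, 0.998, -0.055, -0.001]
contact_force: [0.5, 0.0, 1.6]
gripper_width: 0.238
```

Run:
```python
from h import *
s=state();print(s['tool_pos'],s['tool_rot'],s['gripper_width'],s['contact_force'])
f=grab_frame('wrist');save(f,'w17');T=wristT(s,f);np.savez('w17.npz',T=T,**f);scr(f,T)
```

```text
[ 0.41727075 -0.30395272  0.00533187] [-9.50387937e-04  9.98462466e-01 -5.54167871e-02 -8.82894618e-04] 0.23814254976040083 [0.48745776 0.04939851 1.58646621]
handle 8077 0.021 [ 415.6 -287.6] [46.2 92.9] 8.29 [[386.0, -245.0], [399.3999938964844, -336.8999938964844], [445.1000061035156, -330.29998779296875], [431.70001220703125, -238.3000030517578]]
blade 1235 0.0068 [ 460.4 -215.3] [14.6 60.1] 73.05 [[429.6000061035156, -213.60000610351562], [487.1000061035156, -231.10000610351562], [491.29998779296875, -217.10000610351562], [433.79998779296875, -199.60000610351562]]
block none
```

View pics/w17.png

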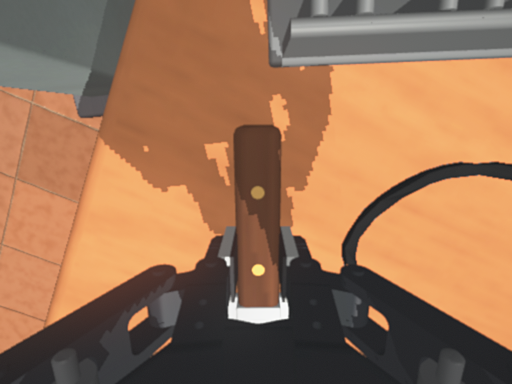

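Run:
```python
from h import *
plan([((.4173,-.304,.019),-6.4,-1,2),((.4297,-.3277,.019),-7.3,-1,3)])
```

```text
[[[-0.01,0.01,0.005,0.0,0.0,-0.171,-1],[-0.01,0.011,0.004,0.0,0.001,-0.17,-1],[0.0,0.0,0.06,0.125,0.185,0.0,-1],[0.0,0.0,0.06,0.125,0.184,0.0,-1],[0.0,0.0,0.06,0.127,0.183,0.0,-1]]]
5 end [ 0.4297 -0.3277  0.019 ] [ 0.992 -0.127  0.   ]
```

>>> carry_out(moves=[[[0, 0, 0, 0, 0, -0.17, -1], [0, 0, 0, 0, 0, -0.17, -1], [0, 0, 0.06, 0.13, 0.18, 0, -1], [0, 0, 0.06, 0.13, 0.18, 0, -1], [0, 0, 0.06, 0.13, 0.18, 0, -1], [0, 0, 0, 0, 0, 0, -1], [0, 0, 0, 0, 0, 0, -1], [0, 0, 0, 0, 0, 0, -1]]])

```text
time: 31.08
tool_pos: [0.4299, -0.327, 0.0182]
tool_rot: [-0.001, 0.998, -0.063, -0.002]
contact_force: [0.2, 1.1, -1.2]
gripper_width: 0.241
```

Run:
```python
from h import *
s=state();print(s['tool_pos'],s['tool_rot'],s['gripper_width'],s['contact_force'])
f=grab_frame('side');save(f,'s18');np.savez('s18.npz',**f);zoom('s18',200,320,200,330,4.5,'s18z')
g=grab_frame('top');save(g,'t18');np.savez('t18.npz',**g);zoom('t18',240,370,190,260,6,'t18z')
W=cloud(f);hsv=cv2.cvtColor(f['frame'],cv2.COLOR_RGB2HSV).astype(int)
m=(W[...,0]>.36)&(W[...,0]<.47)&(W[...,1]>-.44)&(W[...,1]<-.34)&(hsv[...,1]<60)&(hsv[...,2]>120)&(W[...,2]<.04)
P=W[m];print(m.sum())
A=np.c_[P[:,:2]-P[:,:2].mean(0),np.ones(len(P))];print(np.linalg.lstsq(A,P[:,2],rcond=None)[0],P.mean(0),P.min(0),P.max(0))
```

```text
[ 0.42987838 -0.32699183  0.01818244] [-0.00146354  0.99798743 -0.06337717 -0.00151244] 0.24089430081468657 [ 0.2112506   1.11958461 -1.2353967 ]
518
[0.04595709 0.07487401 0.01851803] [ 0.42263615 -0.39462129  0.01851803] [ 0.39081682 -0.43374988 -0.00156609] [ 0.45433873 -0.34013347  0.03966483]
```

View pics/s18z.png

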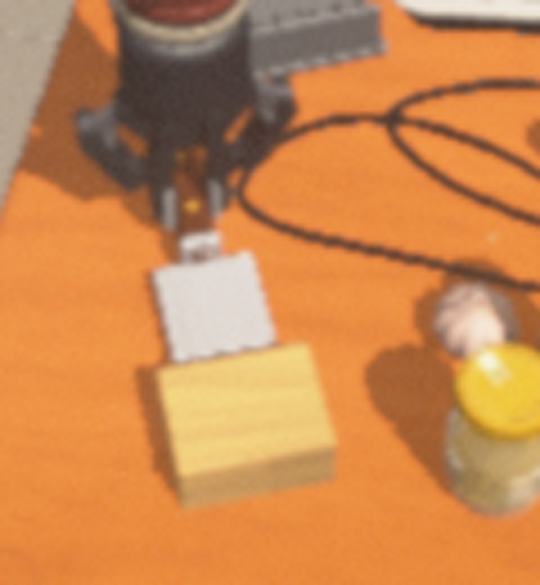

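View pics/t18z.png

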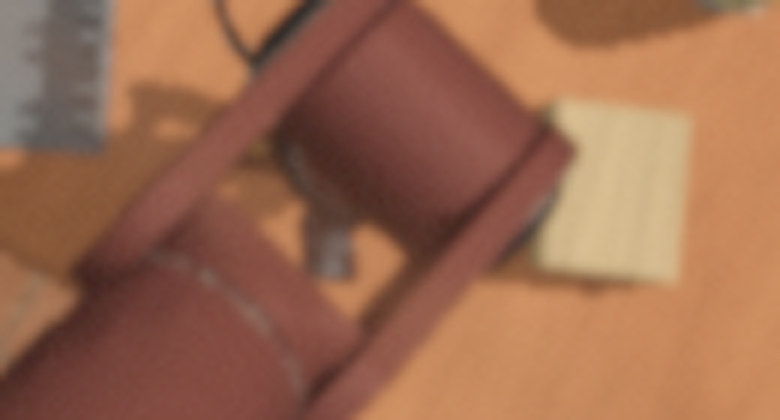

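Run:
```python
from h import *
f=dict(np.load('s18.npz'));W=cloud(f);hsv=cv2.cvtColor(f['frame'],cv2.COLOR_RGB2HSV).astype(int)
m=(W[...,0]>.38)&(W[...,0]<.47)&(W[...,1]>-.425)&(W[...,1]<-.365)&(hsv[...,1]<60)&(hsv[...,2]>120)&(W[...,2]<.028)&(W[...,2]>.008)
m=cv2.erode(m.astype(np.uint8),np.ones((3,3)))>0
P=W[m];d=np.array([-.127,-.992]);n=np.array([.992,-.127]);q=P[:,:2]-[.4299,-.327]
A=np.c_[q@d-.065,q@n,np.ones(len(P))];print(m.sum(),np.linalg.lstsq(A,P[:,2],rcond=None)[0],P.min(0),P.max(0))
# table check nearby and block top
o=(W[...,0]>.36)&(W[...,0]<.47)&(W[...,1]>-.5)&(W[...,1]<-.46)&(W[...,2]>.025);print(np.median(W[o][:,2]))
o=(W[...,0]>.3)&(W[...,0]<.35)&(W[...,1]>-.5)&(W[...,1]<-.3);print(np.median(W[o][:,2]))
plan([((.4225,-.384,.0178),-7.3,-1,5)])
```

```text
317 [ 0.01108219 -0.00612216  0.01766621] [ 0.39427823 -0.42233001  0.01228097] [ 0.4512741  -0.36683701  0.02292228]
0.03600346132883536
0.0007324610305207702
[[[-0.006,0.007,0.002,0.0,0.289,0.001,-1],[-0.006,0.007,0.002,0.0,0.288,0.002,-1],[-0.006,0.007,0.001,0.001,0.289,0.001,-1],[-0.007,0.007,0.002,0.0,0.289,0.002,-1],[-0.006,0.008,0.002,0.0,0.289,0.001,-1]]]
5 end [ 0.4225 -0.384   0.0178] [ 0.992 -0.127  0.   ]
```

>>> carry_out(moves=[[[0, 0, 0, 0, 0.2, 0, -1], [0, 0, 0, 0, 0.2, 0, -1], [0, 0, 0, 0, 0.2, 0, -1], [0, 0, 0, 0, 0.2, 0, -1], [0, 0, 0, 0, 0.2, 0, -1], [0, 0, 0, 0, 0, 0, -1]]])

```text
time: 31.68
tool_pos: [0.425, -0.3688, 0.019]
tool_rot: [-0.0, 0.998, -0.064, -0.001]
contact_force: [-0.3, 0.1, -0.5]
gripper_width: 0.24
```

>>> carry_out(moves=[[[0, 0, 0, 0, 0.2, 0, -1], [0, 0, 0, 0, 0.2, 0, -1], [0, 0, 0, 0, 0.2, 0, -1], [0, 0, 0, 0, 0.15, 0, -1], [0, 0, 0, 0, 0.07, 0, -1], [0, 0, 0, 0, 0, 0, -1], [0, 0, 0, 0, 0, 0, -1]]])

```text
time: 32.27
tool_pos: [0.4209, -0.3994, 0.0184]
tool_rot: [-0.001, 0.998, -0.063, -0.001]
contact_force: [-0.6, 0.3, -0.3]
gripper_width: 0.24
```

Remaining about 5 mm to the closed end; ease in.

>>> carry_out(moves=[[[0, 0, 0, 0, 0.05, 0, -1], [0, 0, 0, 0, 0.05, 0, -1], [0, 0, 0, 0, 0.03, 0, -1], [0, 0, 0, 0, 0, 0, -1], [0, 0, 0, 0, 0, 0, -1]]])

```text
time: 32.68
tool_pos: [0.4205, -0.403, 0.0183]
tool_rot: [-0.003, 0.998, -0.063, -0.001]
contact_force: [1.2, 5.3, 1.2]
gripper_width: 0.24
```

>>> carry_out(moves=[[[0, 0, 0, 0, 0.04, 0, -1], [0, 0, 0, 0, 0.03, 0, -1], [0, 0, 0, 0, 0, 0, -1], [0, 0, 0, 0, 0, 0, -1]]])

```text
time: 33.02
tool_pos: [0.4205, -0.4031, 0.0177]
tool_rot: [-0.005, 0.998, -0.063, -0.001]
contact_force: [3.7, 13.1, 3.2]
gripper_width: 0.243
```

>>> carry_out(moves=[[[0, 0, 0, 0, -0.08, 0, -1], [0, 0, 0, 0, 0, 0.04, -1], [0, 0, 0, 0, 0, 0, -1], [0, 0, 0, 0, 0, 0, -0.1], [0, 0, 0, 0, 0, 0, 0.2], [0, 0, 0, 0, 0, 0, 0.2], [0, 0, 0, 0, 0, 0, 0.2], [0, 0, 0, 0, 0, 0, 0.2]]])

```text
time: 33.68
tool_pos: [0.4203, -0.4047, 0.0172]
tool_rot: [-0.001, 0.998, -0.063, -0.001]
contact_force: [0.3, -0.5, -0.5]
gripper_width: 0.599
```

>>> carry_out(moves=[[[0, 0, 0, 0, 0, -0.3, 0.2], [0, 0, 0, 0, 0, -0.6, 0.2], [0, 0, 0, 0, 0, -0.8, 0.2], [0, 0, 0, 0, 0.5, -0.9, 0.5], [0, 0, 0, 0, 0.8, -0.9, 1], [0, 0, 0, 0, 0.8, -0.9, 1], [0, 0, 0, 0, 0, -0.6, 1], [0, 0, 0, 0, 0, 0, 1]]])

```text
time: 34.35
tool_pos: [0.4127, -0.4836, 0.2162]
tool_rot: [0.004, 0.998, -0.064, 0.003]
contact_force: [0.9, -0.5, 0.4]
gripper_width: 0.998
```

>>> carry_out(moves=[[[0, 0, 0, 0, 0, 0, 1], [0, 0, 0, 0, 0, 0, 1]]])

```text
time: 34.52
tool_pos: [0.4109, -0.4788, 0.2068]
tool_rot: [-0.001, 0.998, -0.063, -0.001]
contact_force: [0.6, 0.1, 0.1]
gripper_width: 1.002
```

Run:
```python
from h import *
s=state();print(s['time'],s['tool_pos'],s['tool_rot'],s['gripper_width'],s['contact_force'])
f=grab_frame('wrist');save(f,'w19');T=wristT(s,f);np.savez('w19.npz',T=T,**f);o=scr(f,T)
zoom('w19',170,330,30,230,3,'w19z')
f=grab_frame('side');save(f,'s19');np.savez('s19.npz',**f)
```

```text
34.5167 [ 0.41092432 -0.47876899  0.20677756] [-0.00132631  0.9979987  -0.06320715 -0.00130036] 1.0015556911585053 [0.61811411 0.13254937 0.08515109]
handle 974 0.0235 [ 422.6 -372.7] [65.5 21.1] 83.18 [[408.29998779296875, -403.8999938964844], [429.20001220703125, -406.3999938964844], [437.0, -341.3999938964844], [416.1000061035156, -338.8999938964844]]
blade 70 0.0132 [ 424.8 -437.5] [ 8.3 40.9] 82.7 [[404.0, -439.0], [444.6000061035156, -444.20001220703125], [445.6000061035156, -436.0], [405.0, -430.79998779296875]]
block 4762 0.0351 [ 411.1 -475. ] [72.4 85.7] 82.64 [[363.8999938964844, -505.3999938964844], [449.0, -516.4000244140625], [458.20001220703125, -444.6000061035156], [373.20001220703125, -433.6000061035156]]
```

View pics/w19z.png

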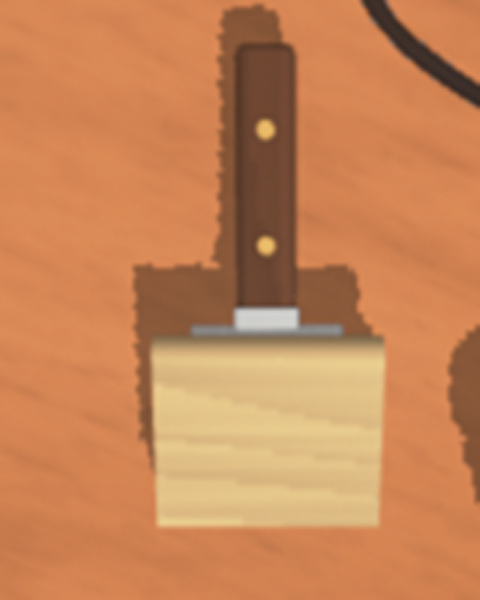

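View pics/s19.png

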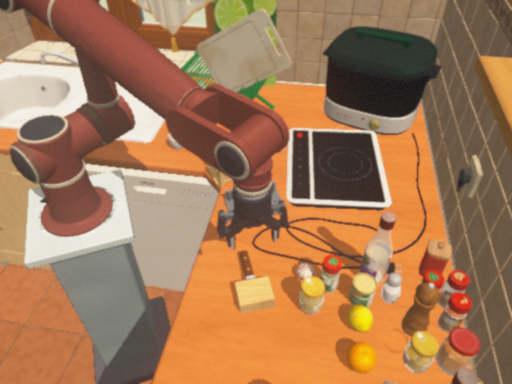

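Run:
```python
from h import *
f=dict(np.load('w19.npz'));T=f['T'];W=cloud(f,T)
for v in(46,60,75,90,105,120,130,135,138,140):print(v,W[v,258].round(4))
print(ray(f,258.3,138.3,.014,T),ray(f,258,44.5,.02,T))
plan([((.36,-.25,.3),-20,1)])
```

```text
46 [ 0.4274 -0.3421  0.0215]
60 [ 0.4256 -0.3557  0.0222]
75 [ 0.4237 -0.3708  0.025 ]
90 [ 0.4218 -0.3858  0.0257]
105 [ 0.4198 -0.4013  0.0279]
120 [ 0.4178 -0.4169  0.0285]
130 [ 0.4164 -0.4276  0.029 ]
135 [ 0.4158 -0.4329  0.0306]
138 [ 0.4153 -0.4361  0.0307]
140 [ 0.4148 -0.4398  0.0123]
[ 0.41545356 -0.43776548  0.014     ] [ 0.42759443 -0.34036256  0.02      ]
[[[-0.006,0.007,0.319,-0.248,-0.688,-0.292,1],[-0.005,0.007,0.32,-0.267,-0.681,-0.293,1],[-0.006,0.008,0.319,-0.286,-0.673,-0.294,1],[-0.006,0.007,0.319,-0.304,-0.665,-0.293,1],[-0.005,0.007,0.32,-0.322,-0.656,-0.295,1],[-0.006,0.007,0.319,-0.34,-0.646,-0.295,1],[-0.006,0.007,0.319,-0.358,-0.637,-0.295,1],[-0.005,0.007,0.32,-0.376,-0.626,-0.296,1]]]
8 end [ 0.36 -0.25  0.3 ] [ 0.94  -0.342 -0.   ]
```

>>> carry_out(moves=[[[0, 0, 0.3, -0.25, -0.69, -0.4, 1], [0, 0, 0.3, -0.27, -0.68, -0.4, 1], [0, 0, 0.3, -0.29, -0.67, -0.4, 1], [0, 0, 0.3, -0.3, -0.67, -0.4, 1], [0, 0, 0.3, -0.32, -0.66, -0.4, 1], [0, 0, 0.3, -0.34, -0.65, -0.4, 1], [0, 0, 0, 0, 0, 0, 1], [0, 0, 0, 0, 0, 0, 1]]])

```text
time: 35.28
tool_pos: [0.3726, -0.3069, 0.3037]
tool_rot: [-0.0, 0.99, -0.14, -0.001]
contact_force: [0.1, -0.5, -0.5]
gripper_width: 0.995
```

Run:
```python
from h import *
s=state();print(s['time'],s['tool_pos'],s['contact_force'])
g=grab_frame('top');save(g,'t20');np.savez('t20.npz',**g);zoom('t20',150,370,145,255,3.6,'t20z')
f=grab_frame('side');save(f,'s20')
a=np.load('top0.npz')['frame'].astype(int);d=abs(a-g['frame'].astype(int)).max(2)
for n,(u,v) in dict(mug=(118,238),egg=(125,212),spice=(355,158),jar=(366,182),garlic=(335,176)).items():print(n,np.median(d[v-6:v+7,u-6:u+7]),d[v-6:v+7,u-6:u+7].max())
```

```text
35.2833 [ 0.37264886 -0.30689359  0.3036849 ] [ 0.11278063 -0.5466832  -0.45044064]
mug 12.0 14
egg 12.0 14
spice 11.0 14
jar 12.0 14
garlic 11.0 14
```

View pics/t20.png

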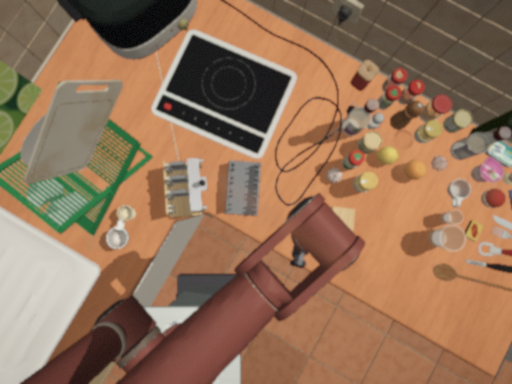

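View pics/s20.png

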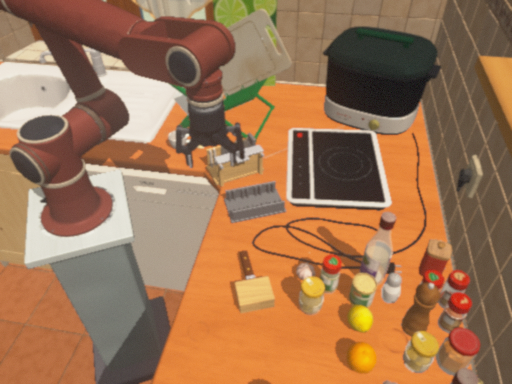

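Run:
```python
from h import *
for n in('top0','t20'):
    f=dict(np.load(n+'.npz'));W=cloud(f);fr=f['frame'].astype(int)
    m=(abs(W[...,2]-.1)<.008)&(fr.max(2)-fr.min(2)<40)&(fr.min(2)>120)&(W[...,1]<0)&(W[...,1]>-.12)&(W[...,0]>.42)&(W[...,0]<.62)
    v,u=np.nonzero(m);P=np.array([ray(f,a,b,.1005)[:2] for a,b in zip(u,v)])*1000
    r=cv2.minAreaRect(P.astype(np.float32));print(n,len(P),P.mean(0).round(1),np.round(r[0],1),np.round(r[1],1))
s=state();f=grab_frame('wrist');save(f,'w20')
print(s['time'],ticket.job_done())
```

```text
top0 643 [519.7 -32.6] [521.4 -39.4] [154.6  51.9]
t20 645 [519.5 -29.5] [521.1 -36.2] [154.6  51.9]
the job is handed in; nothing more can be done
35.3833 None
```

The job is handed in at 35.4 s of robot time. I drew the bar out, moved the three inserts present into rack places 2, 3 and 4, and slid the bar home. I then pushed the scraper into the block's slot until it met the closed end.

What the last checks showed:
- **Inserts:** each handle measured within about 1.5 mm of its place's centre and at seated height. The yaw was right, and the drying stand was empty. I measured this after loading; after the bar went home I checked the inserts only by eye.
- **Bar:** I pushed it about 30 mm until it met a stop at about 9 N. The top camera puts it 3 mm further toward home than in the first picture, so the two readings of home differ by about 3 mm. I take it that the bar started slightly out.
- **Scraper:** the tip is about 0.5 mm from the slot's end. The handle droops about 5.5 degrees onto the worktop, with the tip about 5 mm high; both are inside the limits. It was not knocked aside at any point I looked.
- **Bystanders:** the top views before and after show none of them moved, only a slight brightness change. The gripper was clear of everything, with no contact force, when I handed in.

The job's own verdict is not reported, so these are my measurements only. No check failed outright.

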